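Strip a crossflow filter stack

ROBOT

A 6-joint arm with a two-finger parallel gripper is mounted at the origin on a cart in front of the work surface, level with it; the furniture and walls round the work are solid. World frame = base frame: x ahead of the robot, y to its left, z up, the work surface at z = 0. Lengths are in m, angles in rad, forces in N, time in s.
With the tool pointing down it reaches from about 0.375 to 0.9 m from the base axis. Payload 3.1 kg.
Tool frame: the origin (TCP) lies at the very end of the fingers, on their centre line; the grasp point (between the pads) lies 19 mm behind it; x points along the fingers, z is the direction in which the jaws open and shut, and the axes are right-handed (so a half turn about x gives the same grasp; the last joint's range is limited). The gripper opens to 87 mm and grips with 3 to 60 N. Pads are 19 mm wide; open, the fingers measure 117 mm over their backs; the gripper's body (75 mm by 190 mm) begins 51 mm behind the grasp point.
Start: joints at [-0.178, 0.527, 1.433, -0, 1.181, -0.178], TCP at [0.625, 0, 0.223] pointing down, gripper open.
Joint ranges: [-3.08, 3.08], [-0.75, 2.2], [0.22, 2.44], [-1.43, 4.57], [0, 2.65], [-2.85, 2.85]. Speed limits (rad/s): [2.79, 2.79, 3.14, 3.14, 3.14, 3.14].

INTERFACE

Orientations are given as a unit quaternion [x, y, z, w].
In Python, from rig import get_obs, vision, hand_in gives the robot as it stands. The module is installed in compiled form; this text tells all that it offers.
- The arm moves only by the tool step_arm, never from a script. Its arguments are lists of equal length, an entry for each row: "slide": the shift along the world's x, y, z scaled (see below), a list of three; "turn": the turn, a rotation vector about the world's x, y, z scaled (see below), a list of three. In form: {"slide": [[dx, dy, dz], ...], "turn": [[wx, wy, wz], ...]}. A call has 1 to 12 rows; each row is the pose to reach, as a shift and turn from the pose commanded when the call began, turning the shorter way round; what a row does not reach only later rows make up. The controller multiplies each number of a shift by 0.1 m and each number of a turn by 2 pi rad. A row lasts 1/10 s, in which the tool goes at most 50 mm and 8.59 degrees, less where a joint would pass 70% of its speed; a pose out of reach is approached as far as the arm can. A call with a number of a shift or a turn outside -1 to 1 is refused whole. A call with a gripper value outside its range is refused whole. "jaw" is the opening, from 0 (shut) to 1 (fully open), set as the call begins (left out, the last holds). The fingers move at their own pace and stop on an object; "newtons" is the grip in N (left out, the last holds). Time passes only in rows, so rows that repeat a pose let the fingers close. It gives the time, the measured TCP pose, the force and the opening at its end, in the units of the state.
- get_obs(): the state, without advancing time (a new reading comes with each control period).
- vision.camera(name): name is "scene" or "side" or "wrist"; returns a dict with "image" (400x640x3 uint8, red, green, blue), "depth" (400x640 float32, m along the optical axis (not along the pixel's ray), 0 where there is no reading), "mtx" (3x3 intrinsics, pixels), "dist" ([k1, k2, p1, p2, k3] as OpenCV has them; the pictures are not rectified), "T" (4x4, takes a point from camera to world coordinates). Camera axes: x right, y down, z forward; pixel columns grow to the right and rows downward; lengths in m; the calibration is good to about 2 mm. A picture is of the moment at which its call begins.
- hand_in(): hands the job in, once; it reports no verdict.
Trained networks look in a picture, given as the dict that the camera call returned (one of the last four; its "shot" number tells which), for a name from the list of things; names that differ only in an ending like _2 or _b are one class to them, and where a whole thing is asked for, a point or a joint stands for the part that bears it (a point fixed in the world has none). Each returns a list of dicts, best first, with "p" (0 to 1); they miss things now and then, are a little off and sometimes report something else, mostly with a low value. They report only what shows in the picture. A call takes as long as a camera call. They do not tell look-alikes from the thing itself.
- vision.silhouettes(picture, thing): "mask" (400x640 bool, what is visible of it) and "centre" ([column, row] in pixels, amid what is visible of it).
- vision.spot_point(picture, thing): "centre" ([column, row] in pixels: a listed point, or the origin of a listed thing).
The state is a dict: "time": time; "q": joint angles; "joint_velocities": joint speeds; "joint_torque": joint torques, N m; "position": TCP position; "tool_rot": TCP orientation; "ft_force": force on the tool from outside, world axes, zero at the start; "moment": the same for the moment, N m; "grip_width": finger opening in m.
Only numpy, scipy, OpenCV 4.12 (cv2) and the standard library are available. Lean on these libraries where they do the work, as an engineer would, in place of code of your own. Each camera call takes 0.05 s, during which the arm holds its last target.

TASK

The clamp is off: now strip the filter holder from the top down. Lay both filter cassettes flat, side by side, in the white tray, and set the two steel separator plates aside in their own squared-up pile on the rubber mat, keeping each piece level and setting it down without dropping it, and leave everything else on the bench where it is.

Things in the scene. Friction and masses are not known exactly. Their poses are not given: they have to be found in the camera images.
- filter_holder: fixed stainless manifold block of the filter holder, 80 x 160 x 24 mm (x, y, z), hose ferrules on its short ends. Origin at the centre of its underside on the bench, y along its length, z up. Two upright guide pins, 8 mm diameter, stand on it at y = +45 and -45 mm; their tips are 80 mm above the bench.
- stack_seat (a point): centre of the block's top face (24 mm above the bench), on which the stack lies; from the top down: plate_1, cassette_1, plate_2, cassette_2, 48 mm in all. An open slot in each short end of every piece fits round a pin with 2 to 3 mm play, so lift each straight up past the pin tips (8 mm above the full stack) before moving it sideways.
- plate_1_centre (a point): centre (half-way up) of the upper separator plate, the top piece of the stack: stainless steel, 62 x 112 x 10 mm (x, y, z), 13 mm wide slots in the two short ends, milled lines on its faces; about 0.4 kg. Grasp it across x (62 mm). It is wider than the cassette below it, so its long edges stand 5 mm out.
- cassette_1_centre (a point): centre (half-way up) of the upper filter cassette, second from the top: white plastic slab with a grey layer in its edge and grey filter faces, 52 x 100 x 14 mm (x, y, z), slots in its short ends; about 0.14 kg. Grasp it across x (52 mm); the 62 mm wide plate below stands 5 mm out on each side of it.
- plate_2_centre (a point): centre (half-way up) of the lower separator plate, third from the top, same as plate_1
- cassette_2_centre (a point): centre (half-way up) of the lower filter cassette, at the bottom of the stack on the manifold block, same as cassette_1
- tray_floor (a point): centre of the floor's upper face (3 mm above the bench) in the shallow white plastic tray, 155 x 290 x 24 mm outside, fixed to the bench; x along its short side, y along its long side. The flat floor is 120 mm (x) by 250 mm (y), so a cassette fits across it with its length along the tray's x; two fit at y = +60 and y = -60 mm.
- mat_top (a point): centre of the upper face (3 mm above the bench) of the dark ribbed rubber bench mat, 150 x 190 mm (x, y), fixed
- pressure_plate: bystander: steel pressure plate of the holder with four round holes, 70 x 160 x 14 mm, lying on the bench behind the holder; origin at the centre of its underside
- bottle_100a: bystander: small capped lab bottle, 56 mm diameter, 103 mm high; origin at the centre of its underside
- timer: bystander: small bench timer, 58 x 65 x 20 mm; origin at the centre of its underside
Not all that is in view belongs to the job. Leave any orange look-alike of the part that bears plate_1_centre alone.

How it is judged:
By the outcome, as a careful person would: the job done as asked, in the order asked, and still so for the second after the job is handed in, with the robot touching nothing.
It also fails if it takes over 72 s, if anything falls off the work surface, if the arm or the gripper's body presses on something with over 40 N, if the wrist force passes 120 N, or if a joint passes its speed limit or range.

## Working session

There is one attempt and no reset: what is moved stays moved. The work goes in short steps, Python scripts to look and compute and a tool call to move; the robot and the scene stay as the last step left them, time stands still between calls to the robot, and variables do not carry over. Pictures are saved under pics/ and viewed, and the job is handed in when it is done.

Besides the shell and the picture viewer there is one more tool, called after "Request:" as name(argument=value, ...) on one line, values as JSON. step_arm: Moves the arm, as the interface text tells. Its arguments: {"type":"object","properties":{"slide":{"type":"array"},"turn":{"type":"array"},"jaw":{"type":"number"},"newtons":{"type":"number"}},"required":["slide","turn"]}

```bash
mkdir -p pics; ls
python3 - <<'E'
from rig import get_obs, vision
import cv2,pickle
o=get_obs();print(o)
for n in ["scene","side"]:
    c=vision.camera(n);cv2.imwrite(f"pics/{n}0.png",c["image"][:,:,::-1]);print(n,c["mtx"],c["dist"],c["T"])
    pickle.dump(c,open(f"{n}0.pkl","wb"))
E
```

```text
pics
{'time': 0.0, 'q': array([-1.78523849e-01,  5.28445954e-01,  1.43389264e+00,  1.28075608e-06,
        1.18141357e+00, -1.78496893e-01]), 'joint_velocities': array([-0.00088092, -0.00037296, -0.00121557, -0.00206257,  0.00033059,
       -0.00023119]), 'joint_torque': array([-5.45745443e-04, -4.40045428e+01, -1.76593530e+01,  6.32597599e-02,
        5.83207863e-02, -1.53719384e-04]), 'position': array([6.24267421e-01, 1.47116260e-04, 2.21587138e-01]), 'tool_rot': array([1.45685412e-04, 7.07857666e-01, 1.26279967e-04, 7.06355072e-01]), 'ft_force': array([0.2027525 , 0.69752458, 0.23311023]), 'moment': array([-0.04190138,  0.00932765,  0.01456169]), 'grip_width': 0.08718883083786622}
scene [[431.21318953   0.         319.80524014]
 [  0.         431.21318953 202.98735861]
 [  0.           0.           1.        ]] [-0.04795372  0.          0.          0.          0.        ] [[-0.85492335 -0.23154971  0.46420986  0.00145078]
 [-0.51867485  0.39720683 -0.7571018   0.86607827]
 [-0.00908063 -0.88803799 -0.4596804   0.6645827 ]
 [ 0.          0.          0.          1.        ]]
side [[372.34621146   0.         308.73939806]
 [  0.         372.34621146 200.92560694]
 [  0.           0.           1.        ]] [-0.05367885  0.          0.          0.          0.        ] [[ 0.65322323  0.53045875 -0.54028967  1.18470814]
 [ 0.75704839 -0.44502432  0.47836293 -0.60618926]
 [ 0.01330976 -0.7215032  -0.69228317  0.80299245]
 [ 0.          0.          0.          1.        ]]
```

View pics/scene0.png

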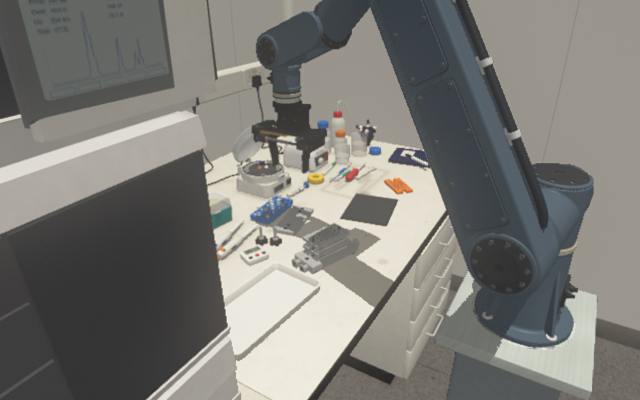

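View pics/side0.png

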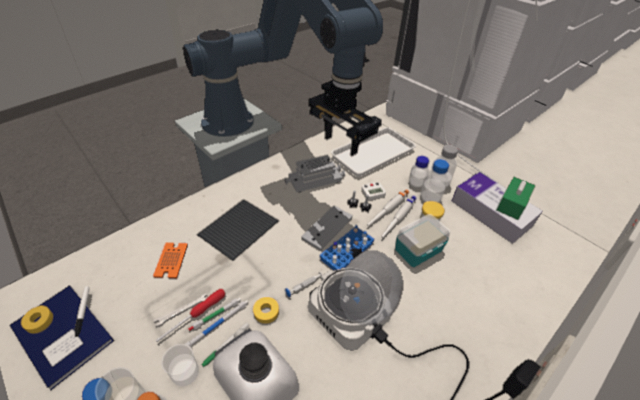

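The scene picture shows the holder at about (325,247), the tray at (272,308) and the mat at (370,209). In the side picture the holder is at (317,172), the tray at (374,152), the mat at (238,229), the pressure plate at (328,228), and an orange look-alike plate at (171,259).

```bash
cat > h.py <<'E'
import numpy as np,cv2
def ray(c,px):
    u=cv2.undistortPoints(np.array([[px]],float),c["mtx"],c["dist"])[0,0]
    return np.array([u[0],u[1],1.0])
def at_z(c,px,z):
    d=c["T"][:3,:3]@ray(c,px);o=c["T"][:3,3];return o+d*(z-o[2])/d[2]
def cloud(c):
    h,w=c["depth"].shape
    vv,uu=np.mgrid[0:h,0:w]
    p=cv2.undistortPoints(np.stack([uu,vv],-1).reshape(-1,1,2).astype(float),c["mtx"],c["dist"]).reshape(h,w,2)
    P=np.concatenate([p,np.ones((h,w,1))],-1)*c["depth"][...,None]
    return P@c["T"][:3,:3].T+c["T"][:3,3]
def proj(c,P):
    Ti=np.linalg.inv(c["T"]);P=np.atleast_2d(P)
    return cv2.projectPoints(P.astype(float),cv2.Rodrigues(Ti[:3,:3])[0],Ti[:3,3],c["mtx"],c["dist"])[0].reshape(-1,2)
E
python3 - <<'E'
from rig import get_obs, vision
from h import *
Z={"stack_seat":.024,"plate_1_centre":.067,"cassette_1_centre":.055,"filter_holder":0,"tray_floor":.003,"mat_top":.003,"pressure_plate":0,"timer":0,"bottle_100a":0}
for n in ["scene","side"]:
    c=vision.camera(n); X=cloud(c)
    for t,z in Z.items():
        for r in vision.spot_point(c,t)[:3]:
            print(n,t,round(r["p"],2),np.round(r["centre"],1),np.round(at_z(c,r["centre"],z),4))
    for t in ["tray_floor","mat_top","filter_holder","pressure_plate"]:
      try:
        for r in vision.silhouettes(c,t)[:2]:
            m=r["mask"]&(c["depth"]>0); print(n,"sil",t,round(r["p"],2),np.round(r["centre"]),m.sum())
      except Exception as e: print(t,e)
E
```

```text
scene stack_seat 0.86 [329.1 247.2] [0.4921 0.0202 0.024 ]
scene stack_seat 0.5 [253.9 258.5] [0.6336 0.1655 0.024 ]
scene plate_1_centre 0.95 [325.2 236.4] [0.4938 0.0377 0.067 ]
scene plate_1_centre 0.81 [398.6 186.2] [ 0.445  -0.3488  0.067 ]
scene cassette_1_centre 0.53 [326.1 237.9] [0.4978 0.0263 0.055 ]
scene cassette_1_centre 0.38 [291.5 221.3] [ 6.278e-01 -4.000e-04  5.500e-02]
scene cassette_1_centre 0.28 [327.5 247.8] [0.4705 0.0656 0.055 ]
scene filter_holder 0.58 [323.5 255.4] [0.5033 0.0312 0.    ]
scene tray_floor 0.91 [259.6 304.3] [0.5259 0.2808 0.003 ]
scene mat_top 0.71 [373.  206.4] [ 0.5061 -0.2907  0.003 ]
scene pressure_plate 0.83 [291.5 221.8] [ 0.6826 -0.076   0.    ]
scene timer 0.97 [254.5 256.4] [0.6622 0.1306 0.    ]
scene sil tray_floor 0.68 [263. 299.] 5026
scene sil mat_top 0.78 [371. 206.] 1255
scene sil filter_holder 0.73 [312. 259.] 820
scene sil pressure_plate 0.69 [292. 220.] 640
scene sil pressure_plate 0.32 [329. 244.] 102
side stack_seat 0.68 [313.2 171.2] [0.479  0.0359 0.024 ]
side plate_1_centre 0.96 [317.3 167.4] [0.512  0.0228 0.067 ]
side
[... 171 characters left out ...]
 0.0252 0.    ]
side filter_holder 0.31 [414.8 187.2] [0.7321 0.2571 0.    ]
side tray_floor 0.63 [372.5 151.3] [0.5122 0.2938 0.003 ]
side tray_floor 0.54 [315.5 175.8] [0.4831 0.0431 0.003 ]
side mat_top 0.71 [235.7 227.9] [ 0.5101 -0.288   0.003 ]
side mat_top 0.18 [313.7 171.6] [0.4626 0.0531 0.003 ]
side mat_top 0.18 [415.2 184.8] [0.7272 0.2645 0.003 ]
side pressure_plate 0.75 [325.9 226.2] [ 0.6707 -0.0825  0.    ]
side bottle_100a 0.65 [415.1 185.7] [0.7281 0.2639 0.    ]
side sil tray_floor 0.81 [376. 153.] 2010
side sil mat_top 0.8 [237. 228.] 2523
side sil filter_holder 0.98 [310. 183.] 576
side sil pressure_plate 0.76 [322. 226.] 1158
side sil pressure_plate 0.54 [374. 151.] 2101
```

Run:
```python
from rig import get_obs, vision
import cv2
from h import *
c=vision.camera("wrist");cv2.imwrite("pics/w0.png",c["image"][:,:,::-1]);print(c["mtx"],c["T"])
print(get_obs()["time"])
print(proj(c,[[.497,.028,.072],[.52,.285,.003],[.508,-.29,.003]]))
```

```text
[[317.19533629   0.         317.62406769]
 [  0.         317.19533629 200.62505927]
 [  0.           0.           1.        ]] [[ 9.99997890e-01 -1.72079168e-03 -1.12201902e-03  6.24952799e-01]
 [-1.97488135e-03 -9.55665588e-01 -2.94447590e-01  8.12123902e-02]
 [-5.65592006e-04  2.94449185e-01 -9.55666970e-01  3.84606280e-01]
 [ 0.00000000e+00  0.00000000e+00  0.00000000e+00  1.00000000e+00]]
1.55
[[ 188.95160908  159.33031024]
 [ 208.57038499 -117.73846312]
 [ 240.0884444   362.7713876 ]]
```

View pics/w0.png

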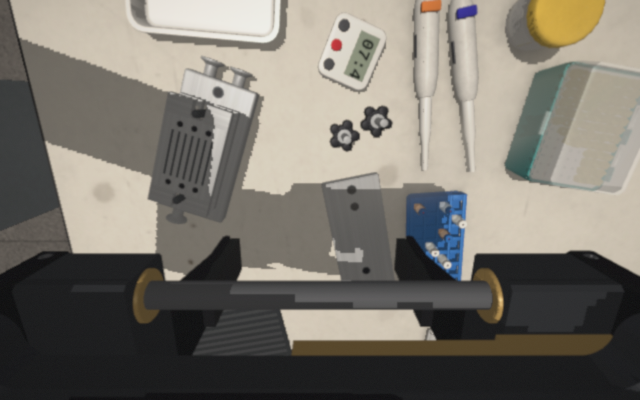

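The wrist picture shows the stack and holder at (205,150), with the long axis turned slightly clockwise. The tray is at the top (205,10), the timer at (352,50) and the pressure plate at (360,230).

Request:
step_arm(slide=[[-0.45,-0.2,0],[-0.9,-0.4,0],[-1.25,-0.6,0],[-1.25,-0.6,0],[-1.25,-0.6,0],[-1.25,-0.6,0]], turn=[[0,0,0],[0,0,0],[0,0,0],[0,0,0],[0,0,0],[0,0,0]])

```text
out of range; nothing moved
```

Run:
```python
from rig import get_obs, vision
import cv2,pickle
from h import *
c=vision.camera("wrist");cv2.imwrite("pics/w1.png",cv2.resize(c["image"][:,:,::-1],(800,500)))
pickle.dump(c,open("w1.pkl","wb"))
for t,z in {"plate_1_centre":.067,"stack_seat":.024,"tray_floor":.003}.items():
    for r in vision.spot_point(c,t)[:3]: print(t,r["p"],r["centre"],at_z(c,r["centre"],z))
r=vision.silhouettes(c,"plate_1_centre")
X=cloud(c)
for q in r[:2]:
    m=q["mask"];print(q["p"],q["centre"],m.sum(),np.percentile(X[m][:,2],[5,50,95]))
# plane at top z .072 rect
m=r[0]["mask"]
np.save("m1.npy",m)
sel=(abs(X[...,2]-.072)<.004)&(c["depth"]>0)&(np.hypot(X[...,0]-.5,X[...,1]-.03)<.09)
P=X[sel];print(len(P));print(cv2.minAreaRect((P[:,:2]*1000).astype(np.float32)))
vv,uu=np.nonzero(m);Q=np.array([at_z(c,(u,v),.072)[:2] for u,v in zip(uu,vv)])
print(cv2.minAreaRect((Q*1000).astype(np.float32)))
o=get_obs();print(o["position"],o["tool_rot"],o["time"])
```

```text
plate_1_centre 0.82 [190.8, 157.3] [0.49706457 0.02919962 0.067     ]
stack_seat 0.31 [188.4, 157.7] [0.47694933 0.02170483 0.024     ]
0.6 [187.9, 154.6] 6839 [0.0702997  0.07186626 0.07309634]
0.23 [359.5, 226.5] 5894 [0.01229517 0.01375032 0.01506725]
6763
((495.67401123046875, 29.810993194580078), (112.20638275146484, 62.771976470947266), 71.17632293701172)
((496.9699401855469, 30.228660583496094), (112.98038482666016, 64.01961517333984), 71.15377044677734)
[6.24969418e-01 6.29516240e-05 2.22551556e-01] [-3.34327443e-06  7.07106894e-01  1.74691795e-05  7.07106668e-01] 1.8
```

View pics/w1.png

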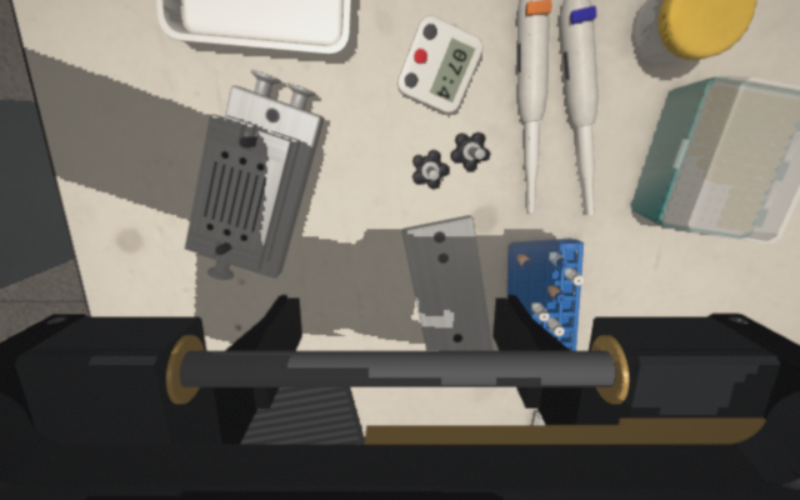

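Candidates for plate_1 are the grey slotted plate on the stack (wrist 191,157) and the orange slotted plate (side 170,256). The steel plate on the guide pins fits the description, and its depth rectangle measures 112 x 63 mm at z = 72 mm. I'll confirm it in a crop and measure the tray, mat and cabinet.

Run:
```python
import cv2,pickle
from h import *
c=pickle.load(open("w1.pkl","rb"))
a=cv2.resize(c["image"][50:240,120:290,::-1],None,fx=3,fy=3,interpolation=cv2.INTER_CUBIC)
cv2.imwrite("pics/crop1.png",a)
s=pickle.load(open("side0.pkl","rb"));X=cloud(s)
# mat mask: dark
g=s["image"].max(2)
m=(g<75)&(np.hypot(X[...,0]-.508,X[...,1]+.289)<.16)&(abs(X[...,2])<.012)
n,l,st,_=cv2.connectedComponentsWithStats(m.astype(np.uint8));k=1+np.argmax(st[1:,4]);m=l==k
P=X[m];print("mat",len(P),cv2.minAreaRect((P[:,:2]*1000).astype(np.float32)),np.median(P[:,2]))
for nm in ["side0","scene0"]:
    s=pickle.load(open(nm+".pkl","rb"));X=cloud(s)
    z=X[...,2];ok=(s["depth"]>0)
    sel=ok&(z>.016)&(z<.032)&(X[...,0]>.4)&(X[...,0]<.64)&(X[...,1]>.12)&(X[...,1]<.47)
    P=X[sel];print(nm,"tray rim",len(P),cv2.minAreaRect((P[:,:2]*1000).astype(np.float32)),P.min(0),P.max(0))
    sel=ok&(z>.1)&(X[...,1]>.25)&(X[...,0]>.2)&(X[...,0]<.9)
    P=X[sel];
    for lo in np.arange(.25,.9,.05):
        w=(P[:,1]>=lo)&(P[:,1]<lo+.05)
        if w.sum()>20: print(round(lo,2),w.sum(),P[w].min(0).round(2),P[w].max(0).round(2))
```

```text
mat 2345 ((513.46435546875, -281.59088134765625), (145.7434539794922, 184.77529907226562), 11.75653076171875) 0.003811438948349788
side0 tray rim 341 ((535.5154418945312, 279.8709716796875), (319.6236877441406, 211.75552368164062), 89.24908447265625) [0.42824468 0.12039178 0.0160198 ] [0.63972289 0.44058727 0.02879458]
0.25 142 [0.71 0.25 0.1 ] [0.82 0.29 0.14]
0.3 239 [0.75 0.31 0.1 ] [0.79 0.35 0.14]
0.45 264 [0.61 0.49 0.1 ] [0.8  0.5  0.55]
0.5 14659 [0.37 0.5  0.1 ] [0.81 0.55 0.55]
0.55 846 [0.37 0.55 0.1 ] [0.8  0.6  0.54]
0.6 718 [0.79 0.6  0.1 ] [0.8  0.65 0.53]
0.65 656 [0.79 0.65 0.1 ] [0.8  0.7  0.53]
0.7 601 [0.79 0.7  0.1 ] [0.8  0.75 0.52]
0.75 547 [0.79 0.75 0.1 ] [0.8  0.8  0.51]
0.8 496 [0.79 0.8  0.1 ] [0.8  0.85 0.5 ]
0.85 128 [0.79 0.85 0.1 ] [0.8  0.87 0.49]
scene0 tray rim 777 ((533.7095947265625, 279.8757019042969), (205.9515838623047, 319.0106201171875), 1.116303563117981) [0.43272498 0.12037487 0.01600339] [0.63973692 0.43804852 0.02669073]
0.5 5320 [0.33 0.52 0.1 ] [0.41 0.55 0.65]
0.55 13488 [0.33 0.55 0.1 ] [0.41 0.6  0.65]
0.6 16987 [0.32 0.6  0.13] [0.41 0.65 0.66]
0.65 21166 [0.32 0.65 0.18] [0.41 0.7  0.66]
0.7 22201 [0.32 0.7  0.24] [0.41 0.75 0.66]
0.75 6644 [0.37 0.75 0.28] [0.39 0.8  0.51]
0.8 64 [0.37 0.8  0.34] [0.37 0.8  0.36]
```

View pics/crop1.png

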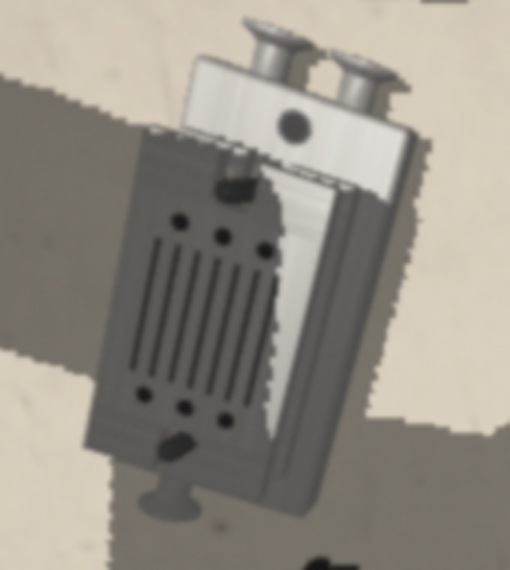

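The crop confirms it: a grey steel plate with milled lines, both guide pins in its slots, on top of the stack. Moving there.

Request:
step_arm(slide=[[-0.4,0.1,0],[-0.8,0.2,0],[-1,0.3,-0.2],[-1,0.3,-0.4],[-1,0.3,-0.6],[-1,0.3,-0.6],[-1,0.3,-0.6]], turn=[[0,0,-0.02],[0,0,-0.04],[0,0,-0.0522],[0,0,-0.0522],[0,0,-0.0522],[0,0,-0.0522],[0,0,-0.0522]], jaw=1, newtons=30)

```text
time: 2.5
position: [0.5252, 0.03, 0.1627]
tool_rot: [0.115, 0.698, -0.115, 0.698]
ft_force: [0.6, 0.8, 0.8]
grip_width: 0.0869
```

Request:
step_arm(slide=[[-0.29,0,-0.1],[-0.29,0,-0.4],[-0.29,0,-0.7],[-0.29,0,-0.7],[-0.29,0,-0.7]], turn=[[0,0,0],[0,0,0],[0,0,0],[0,0,0],[0,0,0]])

```text
time: 3.0
position: [0.4969, 0.0298, 0.0933]
tool_rot: [0.115, 0.697, -0.115, 0.698]
ft_force: [-0.3, 0.5, 0.4]
grip_width: 0.0873
```

Run:
```python
from rig import get_obs, vision
import cv2,pickle
from h import *
o=get_obs();print(o["position"],o["tool_rot"])
c=vision.camera("side");X=cloud(c)
u,v=proj(c,[.496,.03,.07])[0].astype(int)
a=cv2.resize(c["image"][v-60:v+50,u-75:u+75,::-1],None,fx=5,fy=5,interpolation=cv2.INTER_CUBIC)
cv2.imwrite("pics/s2.png",a)
c=vision.camera("wrist");cv2.imwrite("pics/w2.png",c["image"][:,:,::-1])
```

```text
[0.4969101  0.02984286 0.09331549] [ 0.11548441  0.69726771 -0.11547286  0.69795925]
```

View pics/s2.png

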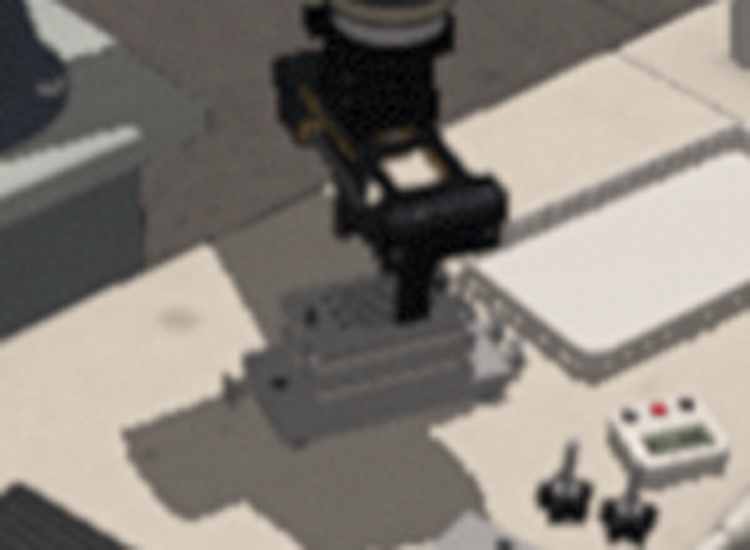

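View pics/w2.png

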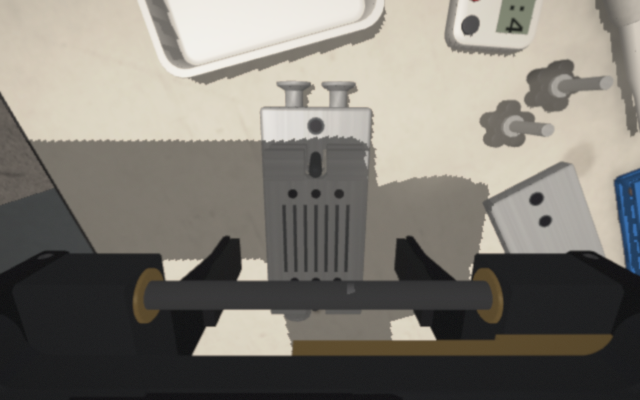

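The wrist view shows the plate centred at column 316 between the fingertips (240 and 397), with its slots running straight along the picture. Descending and gripping.

Request:
step_arm(slide=[[0,0,-0.15],[0,0,-0.3],[0,0,-0.4],[0,0,-0.4],[0,0,-0.4]], turn=[[0,0,0],[0,0,0],[0,0,0],[0,0,0],[0,0,0]])

```text
time: 3.6
position: [0.4965, 0.03, 0.0532]
tool_rot: [0.115, 0.697, -0.115, 0.698]
ft_force: [-0.0, 0.4, 0.7]
grip_width: 0.087
```

Request:
step_arm(slide=[[0,0,0],[0,0,0],[0,0,0],[0,0,0],[0,0,0],[0,0,0],[0,0,0],[0,0,0]], turn=[[0,0,0],[0,0,0],[0,0,0],[0,0,0],[0,0,0],[0,0,0],[0,0,0],[0,0,0]], jaw=0, newtons=35)

```text
time: 4.4
position: [0.4962, 0.03, 0.0528]
tool_rot: [0.115, 0.697, -0.115, 0.698]
ft_force: [-0.9, -0.6, 3.1]
grip_width: 0.0615
```

Request:
step_arm(slide=[[0,0,0.05],[0,0,0.12],[0,0,0.22],[0,0,0.35],[0,0,0.55],[0,0,0.75],[0,0,0.9],[0,0,0.9],[0,0,0.9]], turn=[[0,0,0],[0,0,0],[0,0,0],[0,0,0],[0,0,0],[0,0,0],[0,0,0],[0,0,0],[0,0,0]])

```text
time: 5.3
position: [0.4957, 0.0301, 0.1428]
tool_rot: [0.115, 0.697, -0.115, 0.698]
ft_force: [0.8, 0.3, -4.3]
grip_width: 0.0615
```

Run:
```python
from rig import get_obs, vision
import cv2,pickle
from h import *
o=get_obs();print(o["position"],o["tool_rot"],o["ft_force"],o["moment"])
c=vision.camera("wrist");cv2.imwrite("pics/w3.png",c["image"][:,:,::-1])
pickle.dump(c,open("w3.pkl","wb"))
c=vision.camera("side")
a=cv2.resize(c["image"][90:230,230:420,::-1],None,fx=4,fy=4,interpolation=cv2.INTER_CUBIC)
cv2.imwrite("pics/s3.png",a)
```

```text
[0.49573659 0.03007933 0.14279942] [ 0.1154557   0.69747741 -0.11543918  0.69776001] [ 0.82440198  0.30192214 -4.2798699 ] [-0.00049544  0.0618858  -0.04764828]
```

View pics/s3.png

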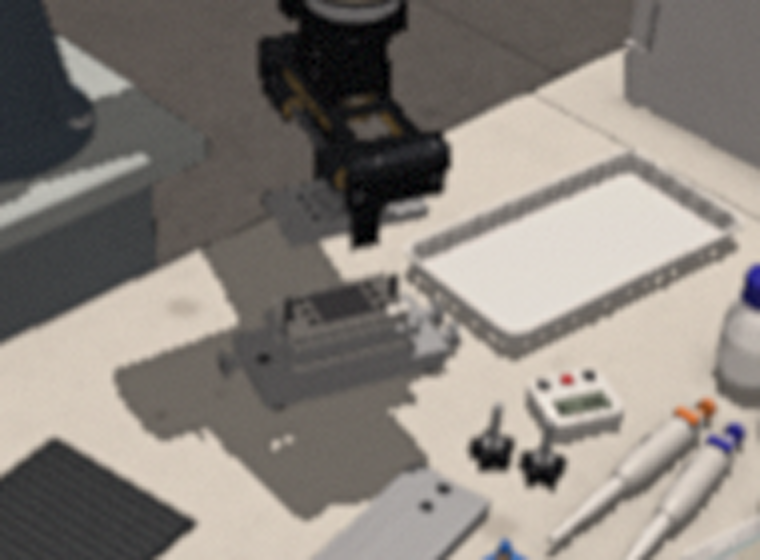

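View pics/w3.png

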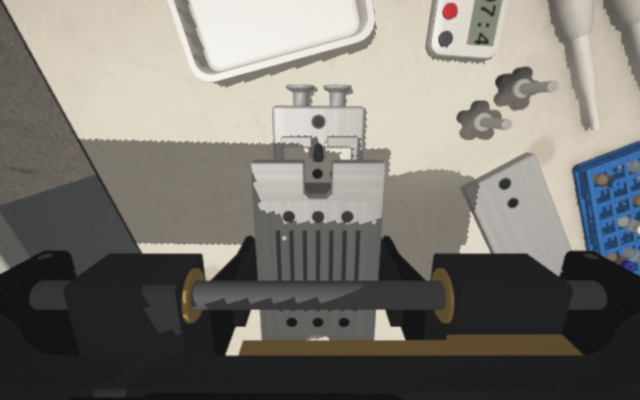

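The fingertips reach about 9 mm below the plate, so they would hit the mat before the plate did. I'll set it straight back on the stack and regrip higher.

Request:
step_arm(slide=[[0,0,-0.2],[0,0,-0.4],[0,0,-0.55],[0,0,-0.65],[0,0,-0.72],[0,0,-0.78],[0,0,-0.83],[0,0,-0.86],[0,0,-0.88],[0,0,-0.895],[0,0,-0.895],[0,0,-0.895]], turn=[[0,0,0],[0,0,0],[0,0,0],[0,0,0],[0,0,0],[0,0,0],[0,0,0],[0,0,0],[0,0,0],[0,0,0],[0,0,0],[0,0,0]])

```text
time: 6.6
position: [0.4961, 0.03, 0.0533]
tool_rot: [0.115, 0.697, -0.115, 0.698]
ft_force: [-0.1, 2.1, -3.0]
grip_width: 0.0614
```

Request:
step_arm(slide=[[0,0,-0.005],[0,0,-0.01],[0,0,-0.01]], turn=[[0,0,0],[0,0,0],[0,0,0]])

```text
time: 6.9
position: [0.4962, 0.03, 0.0528]
tool_rot: [0.115, 0.697, -0.115, 0.698]
ft_force: [-1.2, 0.3, 3.0]
grip_width: 0.0616
```

Request:
step_arm(slide=[[0,0,0],[0,0,0],[0,0,0],[0,0,0.06],[0,0,0.115],[0,0,0.115],[0,0,0.115]], turn=[[0,0,0],[0,0,0],[0,0,0],[0,0,0],[0,0,0],[0,0,0],[0,0,0]], jaw=0.85)

```text
time: 7.6
position: [0.4962, 0.03, 0.0639]
tool_rot: [0.115, 0.697, -0.115, 0.698]
ft_force: [-0.2, -0.1, 0.8]
grip_width: 0.0737
```

Request:
step_arm(slide=[[0,0,0],[0,0,0],[0,0,0],[0,0,0],[0,0,0],[0,0,0]], turn=[[0,0,0],[0,0,0],[0,0,0],[0,0,0],[0,0,0],[0,0,0]], jaw=0, newtons=40)

```text
time: 8.2
position: [0.4959, 0.03, 0.0634]
tool_rot: [0.115, 0.698, -0.115, 0.698]
ft_force: [0.4, 0.1, -1.1]
grip_width: 0.0615
```

Request:
step_arm(slide=[[0,0,0.05],[0,0,0.12],[0,0,0.22],[0,0,0.35],[0,0,0.55],[0,0,0.7],[0,0,0.7]], turn=[[0,0,0],[0,0,0],[0,0,0],[0,0,0],[0,0,0],[0,0,0],[0,0,0]])

```text
time: 8.9
position: [0.4975, 0.0299, 0.136]
tool_rot: [0.115, 0.696, -0.115, 0.7]
ft_force: [0.1, 0.2, -3.6]
grip_width: 0.0612
```

Run:
```python
from rig import get_obs, vision
import cv2,pickle
from h import *
o=get_obs();print(o["position"],o["tool_rot"],o["ft_force"],o["moment"])
c=vision.camera("side");pickle.dump(c,open("s4.pkl","wb"))
a=cv2.resize(c["image"][90:230,230:420,::-1],None,fx=4,fy=4,interpolation=cv2.INTER_CUBIC)
cv2.imwrite("pics/s4.png",a)
```

```text
[0.49751367 0.02988678 0.13596448] [ 0.11539467  0.69572988 -0.11536545  0.69952471] [ 0.1175181   0.18821045 -3.5621551 ] [ 0.0001864  -0.03370774  0.02591607]
```

View pics/s4.png

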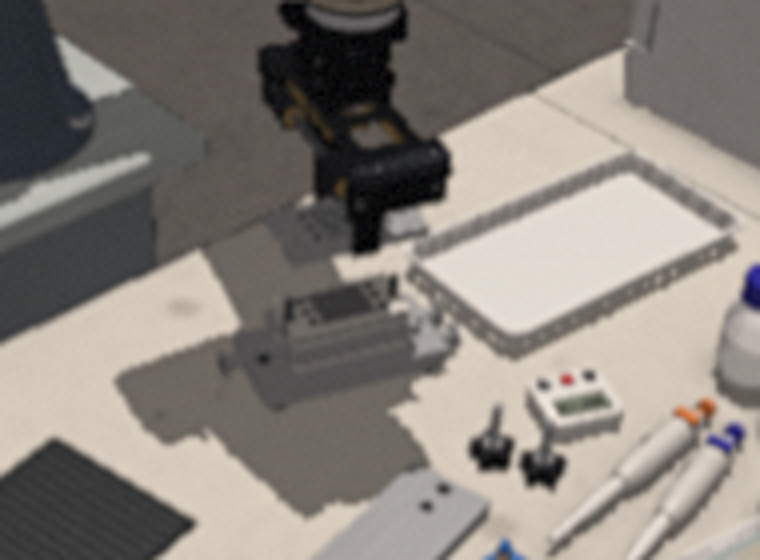

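The plate hangs level in the grip, above the pins. Carrying it to the mat.

Request:
step_arm(slide=[[0,-0.15,0.1],[0,-0.4,0.1],[0,-0.7,0.1],[0.05,-1,0.1]], turn=[[0,0,0],[0,0,0.01],[0,0,0.02],[0,0,0.03]])

```text
time: 9.35
position: [0.4993, -0.0701, 0.1427]
tool_rot: [0.048, 0.707, -0.048, 0.704]
ft_force: [-0.1, 0.3, -4.2]
grip_width: 0.0616
```

Request:
step_arm(slide=[[0,-0.35,0],[0,-0.7,0],[0.05,-1,0]], turn=[[0,0,0.01],[0,0,0.02],[0,0,0.03]])

```text
time: 9.65
position: [0.5045, -0.1711, 0.1425]
tool_rot: [-0.017, 0.708, 0.019, 0.706]
ft_force: [0.3, 0.3, -3.8]
grip_width: 0.0615
```

Request:
step_arm(slide=[[0,-0.35,0],[0.02,-0.7,0],[0.05,-0.9,0],[0.05,-1,0],[0.05,-1,0],[0.05,-1,0]], turn=[[0,0,0.01],[0,0,0.02],[0,0,0.025],[0,0,0.025],[0,0,0.025],[0,0,0.025]])

```text
time: 10.25
position: [0.51, -0.2684, 0.1428]
tool_rot: [-0.072, 0.704, 0.074, 0.703]
ft_force: [-0.6, -0.2, -3.6]
grip_width: 0.0616
```

Run:
```python
from rig import get_obs, vision
import cv2,pickle
from h import *
from scipy.spatial.transform import Rotation as R
o=get_obs();print(o["position"],R.from_quat(o["tool_rot"]).as_matrix().round(4),o["ft_force"],o["moment"],o["grip_width"])
for n in ["side","wrist"]:
    c=vision.camera(n);pickle.dump(c,open(n+"5.pkl","wb"))
    cv2.imwrite(f"pics/{n}5.png",c["image"][:,:,::-1] if n=="wrist" else cv2.resize(c["image"][130:330,120:400,::-1],None,fx=2.8,fy=2.8))
for n in ["side","wrist","side0","scene0"]:
    c=pickle.load(open(n+("5" if n[-1]!="0" else "")+".pkl","rb"))
    X=cloud(c);g=c["image"].max(2)
    # mat by colour, plane z=.003
    vv,uu=np.nonzero(g<85)
    Q=[at_z(c,(u,v),.003)[:2] for u,v in zip(uu,vv)];Q=np.array(Q)
    k=(np.hypot(Q[:,0]-.51,Q[:,1]+.287)<.135)&(abs(X[vv,uu,2]-.003)<.008);Q=Q[k]
    if len(Q):print(n,len(Q),cv2.minAreaRect((Q*1000).astype(np.float32)))
```

```text
[ 0.51000986 -0.26835471  0.1427735 ] [[-0.0022 -0.2042  0.9789]
 [ 0.0025  0.9789  0.2042]
 [-1.      0.0029 -0.0016]] [-0.56116581 -0.19771966 -3.58452543] [ 0.00914397 -0.02256753  0.03895065] 0.06163843642058684
side 2508 ((514.0139770507812, -290.23187255859375), (151.3769073486328, 211.303466796875), 11.90369701385498)
wrist 10955 ((510.76708984375, -277.2897644042969), (148.75469970703125, 184.9158935546875), 11.185830116271973)
side0 2365 ((512.8031005859375, -281.44012451171875), (143.63375854492188, 184.421630859375), 11.042099952697754)
```

View pics/side5.png

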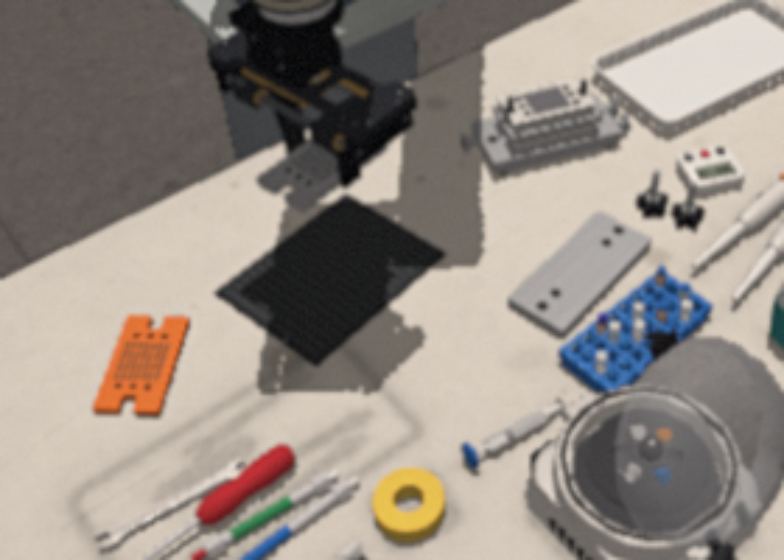

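View pics/wrist5.png

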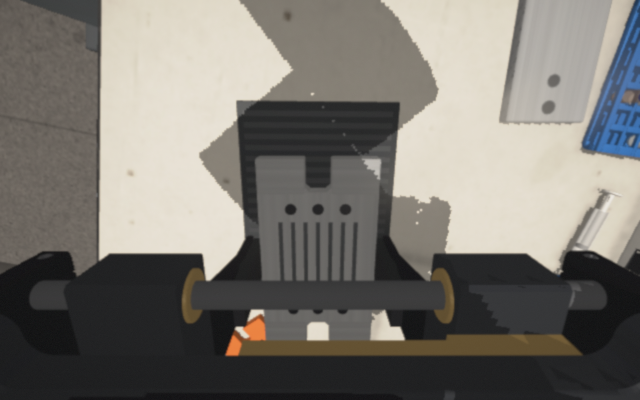

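The wrist view shows the held plate square to the mat, whose edges are at columns 240 and 400 with the far edge at row 102. It needs about 15 mm more in -y, then down.

Request:
step_arm(slide=[[0.02,-0.08,0],[0.02,-0.15,-0.2],[0.02,-0.15,-0.5],[0.02,-0.15,-0.8],[0.02,-0.15,-1],[0.02,-0.15,-1],[0.02,-0.15,-1]], turn=[[0,0,0],[0,0,0],[0,0,0],[0,0,0],[0,0,0],[0,0,0],[0,0,0]])

```text
time: 11.05
position: [0.5134, -0.285, 0.0437]
tool_rot: [-0.073, 0.703, 0.073, 0.703]
ft_force: [-0.3, -0.2, -4.2]
grip_width: 0.0617
```

Request:
step_arm(slide=[[0,0,-0.1],[0,0,-0.2],[0,0,-0.27],[0,0,-0.31],[0,0,-0.34],[0,0,-0.36],[0,0,-0.37],[0,0,-0.37],[0,0,-0.37]], turn=[[0,0,0],[0,0,0],[0,0,0],[0,0,0],[0,0,0],[0,0,0],[0,0,0],[0,0,0],[0,0,0]])

```text
time: 11.95
position: [0.5131, -0.2851, 0.0067]
tool_rot: [-0.073, 0.703, 0.073, 0.703]
ft_force: [0.5, -0.3, -4.0]
grip_width: 0.0615
```

Still hanging freely (-4 N). I'll lower it in small steps until it touches.

Request:
step_arm(slide=[[0,0,-0.005],[0,0,-0.01],[0,0,-0.015],[0,0,-0.02],[0,0,-0.02]], turn=[[0,0,0],[0,0,0],[0,0,0],[0,0,0],[0,0,0]])

```text
time: 12.45
position: [0.513, -0.285, 0.0045]
tool_rot: [-0.073, 0.703, 0.073, 0.703]
ft_force: [-0.3, 0.9, -3.7]
grip_width: 0.0614
```

Request:
step_arm(slide=[[0,0,-0.003],[0,0,-0.006],[0,0,-0.008],[0,0,-0.008]], turn=[[0,0,0],[0,0,0],[0,0,0],[0,0,0]])

```text
time: 12.85
position: [0.513, -0.285, 0.0044]
tool_rot: [-0.073, 0.703, 0.073, 0.703]
ft_force: [-1.6, 0.5, 4.9]
grip_width: 0.0613
```

Contact is at +4.9 N with the plate seated. Releasing, then rising straight up.

Request:
step_arm(slide=[[0,0,0.005],[0,0,0.005],[0,0,0.005],[0,0,0.005]], turn=[[0,0,0],[0,0,0],[0,0,0],[0,0,0]], jaw=0.9)

```text
time: 13.25
position: [0.5131, -0.2851, 0.0041]
tool_rot: [-0.073, 0.703, 0.073, 0.703]
ft_force: [-1.0, 0.3, -0.2]
grip_width: 0.0772
```

Request:
step_arm(slide=[[0,0,0.1],[0,0,0.4],[0,0,0.8],[0,0.2,1],[0,0.7,1],[-0.05,1,1]], turn=[[0,0,0],[0,0,0],[0,0,0],[0,0,0],[0,0,-0.01],[0,0,-0.02]], jaw=1)

```text
time: 13.85
position: [0.5083, -0.1832, 0.106]
tool_rot: [-0.028, 0.706, 0.027, 0.707]
ft_force: [-0.7, 0.2, -0.6]
grip_width: 0.0867
```

Request:
step_arm(slide=[[0,0.4,0.25],[-0.05,0.8,0.5],[-0.1,1,0.5],[-0.1,1,0.5],[-0.1,1,0.5]], turn=[[0,0,-0.02],[0,0,-0.04],[0,0,-0.065],[0,0,-0.065],[0,0,-0.065]])

```text
time: 14.35
position: [0.4983, -0.0851, 0.1548]
tool_rot: [0.114, 0.697, -0.114, 0.698]
ft_force: [-0.1, -0.4, 0.0]
grip_width: 0.087
```

```bash
cat > rect.py <<'E'
from rig import get_obs, vision
import cv2,pickle,sys
from h import *
def rect(c,cx,cy,r,z,tol=.004):
    X=cloud(c);sel=(abs(X[...,2]-z)<tol)&(c["depth"]>0)&(np.hypot(X[...,0]-cx,X[...,1]-cy)<r)
    m=sel.astype(np.uint8);n,l,st,_=cv2.connectedComponentsWithStats(m);k=1+np.argmax(st[1:,4]);P=X[l==k]
    return len(P),np.median(P[:,2]).round(4),cv2.minAreaRect((P[:,:2]*1000).astype(np.float32))
E
python3 - <<'E'
from rect import *
o=get_obs();print(o["position"],o["tool_rot"],o["time"])
c=vision.camera("side");cv2.imwrite("pics/s6.png",cv2.resize(c["image"][150:300,150:390,::-1],None,fx=3.3,fy=3.3))
print("plate on mat",rect(c,.513,-.285,.09,.0135,.003))
print("c1",rect(c,.4957,.03,.08,.062))
c=vision.camera("wrist");cv2.imwrite("pics/w6.png",c["image"][:,:,::-1])
print("c1",rect(c,.4957,.03,.08,.062))
for r in vision.spot_point(c,"cassette_1_centre")[:2]: print(r["p"],r["centre"],at_z(c,r["centre"],.055))
E
```

```text
[ 0.49829979 -0.0850541   0.15480761] [ 0.11391937  0.69736658 -0.11445156  0.69828581] 14.35
plate on mat (585, np.float64(0.0136), ((511.6161193847656, -286.91461181640625), (64.7610092163086, 111.69696807861328), 10.389837265014648))
c1 (321, np.float64(0.0625), ((494.1048278808594, 26.465286254882812), (99.73628234863281, 54.57765197753906), 70.55953216552734))
c1 (9039, np.float64(0.0619), ((493.60113525390625, 26.021949768066406), (93.6083984375, 52.481632232666016), 71.07241821289062))
0.57 [266.1, 67.9] [0.49537371 0.02802291 0.055     ]
```

View pics/s6.png

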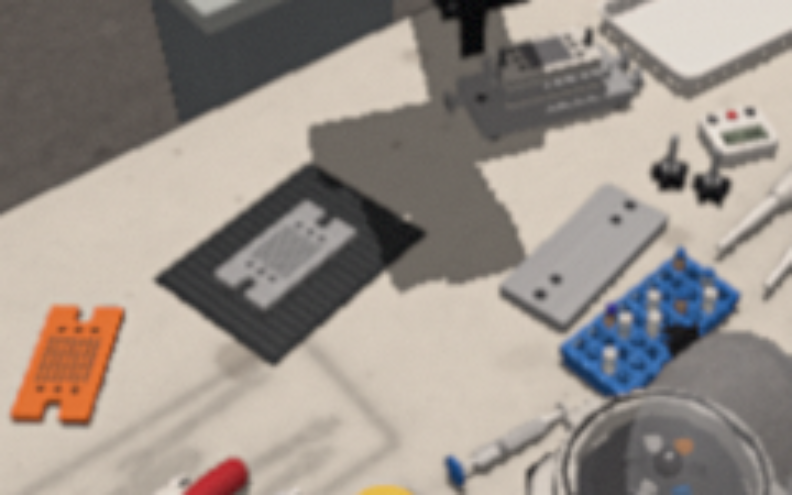

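View pics/w6.png

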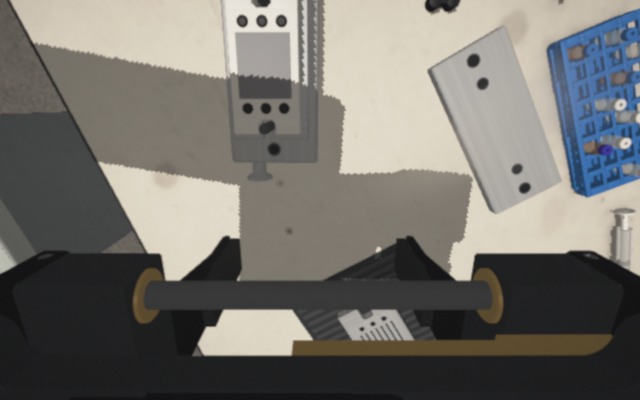

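Plate 1 lies flat and square on the mat: centre (0.512,-0.287), 112 x 65 mm, top at z = 13.6 mm. Cassette 1 is exposed at (0.495,0.029) with its long axis at 71°, so I'm going back for it.

Request:
step_arm(slide=[[-0.01,0.4,0],[-0.02,0.8,0],[-0.03,1,0]], turn=[[0,0,0],[0,0,0],[0,0,0]])

```text
time: 14.8
position: [0.4945, 0.016, 0.1536]
tool_rot: [0.116, 0.698, -0.115, 0.697]
ft_force: [-0.2, 0.7, -0.3]
grip_width: 0.0867
```

Request:
step_arm(slide=[[0,0.14,0],[0,0.14,-0.1],[0,0.14,-0.4],[0,0.14,-0.6],[0,0.14,-0.7],[0,0.14,-0.7],[0,0.14,-0.7]], turn=[[0,0,0],[0,0,0],[0,0,0],[0,0,0],[0,0,0],[0,0,0],[0,0,0]])

```text
time: 15.5
position: [0.4954, 0.0283, 0.0842]
tool_rot: [0.116, 0.697, -0.116, 0.698]
ft_force: [-1.2, -0.2, 0.5]
grip_width: 0.087
```

Run:
```python
from rect import *
o=get_obs();print(o["position"],o["tool_rot"],o["time"])
c=vision.camera("wrist");cv2.imwrite("pics/w7.png",c["image"][:,:,::-1])
```

```text
[0.49543424 0.02826586 0.08421088] [ 0.11569587  0.69749779 -0.11577988  0.69764341] 15.5
```

View pics/w7.png

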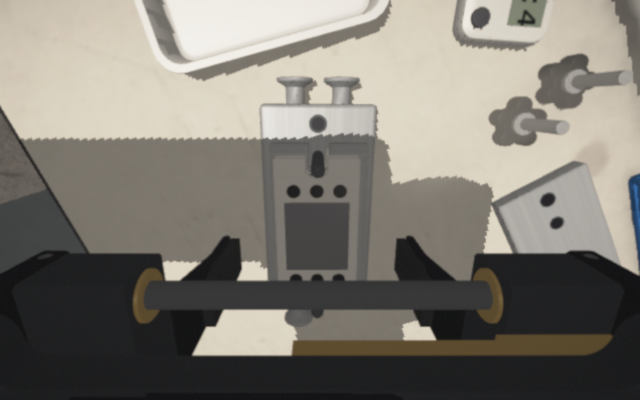

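The cassette is centred at column 317 and aligned with the jaws. Down to a tip height of about 50.5 mm, then grip.

Request:
step_arm(slide=[[0,0,-0.15],[0,0,-0.25],[0,0,-0.31],[0,0,-0.335],[0,0,-0.335],[0,0,-0.335]], turn=[[0,0,0],[0,0,0],[0,0,0],[0,0,0],[0,0,0],[0,0,0]])

```text
time: 16.15
position: [0.4952, 0.029, 0.051]
tool_rot: [0.115, 0.697, -0.115, 0.698]
ft_force: [0.0, -0.1, 0.0]
grip_width: 0.0877
```

Request:
step_arm(slide=[[0,0,0],[0,0,0],[0,0,0],[0,0,0],[0,0,0],[0,0,0],[0,0,0],[0,0,0]], turn=[[0,0,0],[0,0,0],[0,0,0],[0,0,0],[0,0,0],[0,0,0],[0,0,0],[0,0,0]], jaw=0, newtons=20)

```text
time: 16.95
position: [0.495, 0.029, 0.0508]
tool_rot: [0.115, 0.698, -0.115, 0.698]
ft_force: [1.6, -0.5, 0.9]
grip_width: 0.0518
```

Request:
step_arm(slide=[[0,0,0.05],[0,0,0.12],[0,0,0.22],[0,0,0.4],[0,0,0.65],[0,0,0.9],[0,0,1],[0,0,1]], turn=[[0,0,0],[0,0,0],[0,0,0],[0,0,0],[0,0,0],[0,0,0],[0,0,0],[0,0,0]])

```text
time: 17.75
position: [0.4961, 0.0289, 0.1525]
tool_rot: [0.115, 0.696, -0.115, 0.699]
ft_force: [-0.7, -1.0, -1.8]
grip_width: 0.0515
```

Run:
```python
from rect import *
o=get_obs();print(o["position"],o["tool_rot"],o["time"],o["ft_force"],o["moment"])
c=vision.camera("side");cv2.imwrite("pics/s8.png",cv2.resize(c["image"][90:230,230:420,::-1],None,fx=4,fy=4))
pickle.dump(c,open("s8.pkl","wb"))
X=cloud(c)
# tray: rim & floor points
for t in ["tray_floor"]:
    for r in vision.silhouettes(c,t)[:1]:
        m=r["mask"];vv,uu=np.nonzero(m);print(r["p"],r["centre"],m.sum(),np.median(X[m][:,2]))
        cv2.imwrite("pics/traymask.png",m.astype(np.uint8)*255)
        f=m&(abs(X[...,2]-.003)<.003);Q=X[f][:,:2]
        print("floor",cv2.minAreaRect((Q*1000).astype(np.float32)))
        f=m&(X[...,2]>.016)&(X[...,2]<.03);Q=X[f][:,:2]
        print("rim",len(Q),cv2.minAreaRect((Q*1000).astype(np.float32)))
c=vision.camera("wrist");cv2.imwrite("pics/w8.png",c["image"][:,:,::-1]);pickle.dump(c,open("w8.pkl","wb"))
```

```text
[0.49605366 0.02889418 0.15249706] [ 0.1154048   0.69612949 -0.11541563  0.69911709] 17.75 [-0.73686102 -0.97679837 -1.81861823] [-0.01993528  0.04114283  0.05061124]
0.91 [373.0, 151.5] 2242 0.0027135239354675322
floor ((518.491455078125, 290.9259033203125), (280.10748291015625, 144.68756103515625), 84.0125732421875)
rim 373 ((519.159912109375, 289.00225830078125), (291.5075378417969, 157.61012268066406), 85.54328918457031)
```

View pics/s8.png

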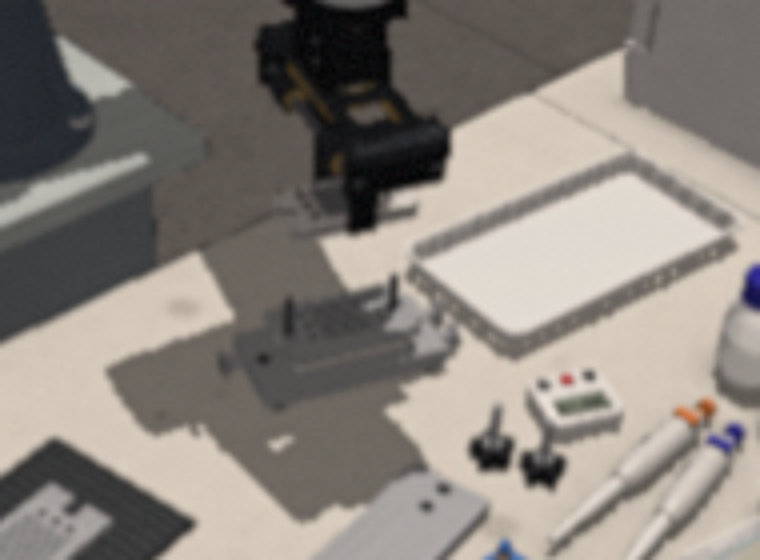

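View pics/w8.png

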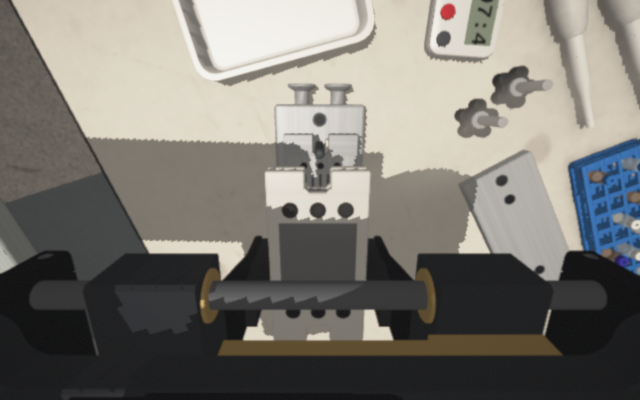

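The rim rectangle measures 291 x 158 mm (nominal 290 x 155). The tray centre is (0.519,0.289) and its long axis is at 85.5°, so the cassette spots are about (0.524,0.349) and (0.514,0.229), with the jaws turned -75.7°.

Request:
step_arm(slide=[[0,0.15,0],[0,0.4,0],[0.05,0.7,0],[0.1,1,0]], turn=[[0,0,-0.02],[0,0,-0.042],[0,0,-0.064],[0,0,-0.086]])

```text
time: 18.3
position: [0.504, 0.1297, 0.1492]
tool_rot: [0.299, 0.642, -0.3, 0.639]
ft_force: [-0.0, -0.2, -1.1]
grip_width: 0.0517
```

Request:
step_arm(slide=[[0,0.25,0],[0,0.5,0],[0.05,0.75,0],[0.1,1,0]], turn=[[0,0,-0.022],[0,0,-0.044],[0,0,-0.066],[0,0,-0.0863]])

```text
time: 18.7
position: [0.5138, 0.2298, 0.1489]
tool_rot: [0.459, 0.538, -0.461, 0.536]
ft_force: [0.1, -0.5, -2.1]
grip_width: 0.0519
```

Request:
step_arm(slide=[[0,0.3,0],[0.05,0.6,0],[0.08,0.9,0],[0.08,1,0],[0.08,1,0]], turn=[[0,0,-0.02],[0,0,-0.038],[0,0,-0.038],[0,0,-0.038],[0,0,-0.038]])

```text
time: 19.2
position: [0.5219, 0.3298, 0.149]
tool_rot: [-0.518, -0.481, 0.52, -0.48]
ft_force: [-0.0, -0.2, -1.1]
grip_width: 0.0518
```

Request:
step_arm(slide=[[0,0.1,0],[0,0.2,0],[0,0.2,-0.2],[0,0.2,-0.5],[0,0.2,-0.8],[0,0.2,-0.8]], turn=[[0,0,0],[0,0,0],[0,0,0],[0,0,0],[0,0,0],[0,0,0]])

```text
time: 19.8
position: [0.5197, 0.3472, 0.0668]
tool_rot: [-0.516, -0.481, 0.523, -0.479]
ft_force: [-0.7, -0.7, -2.8]
grip_width: 0.0514
```

Run:
```python
from rect import *
from scipy.spatial.transform import Rotation as R
o=get_obs();M=R.from_quat(o["tool_rot"]).as_matrix();print(o["position"],M[:,2],M[:,0],o["time"],o["ft_force"],o["moment"],o["q"])
c=vision.camera("side");cv2.imwrite("pics/s9.png",cv2.resize(c["image"][70:210,300:490,::-1],None,fx=4,fy=4))
c=vision.camera("wrist");cv2.imwrite("pics/w9.png",c["image"][:,:,::-1]);pickle.dump(c,open("w9.pkl","wb"))
```

```text
[0.51974226 0.34716643 0.06679968] [-0.0793047  -0.99683963  0.00463873] [-0.00894122 -0.00394189 -0.99995226] 19.8 [-0.67396364 -0.71465012 -2.80888745] [ 0.04226761  0.19753278 -0.04971667] [ 4.10380340e-01  7.30619544e-01  1.54134497e+00 -6.15541498e-05
  8.79399765e-01  2.06062501e+00]
```

View pics/s9.png

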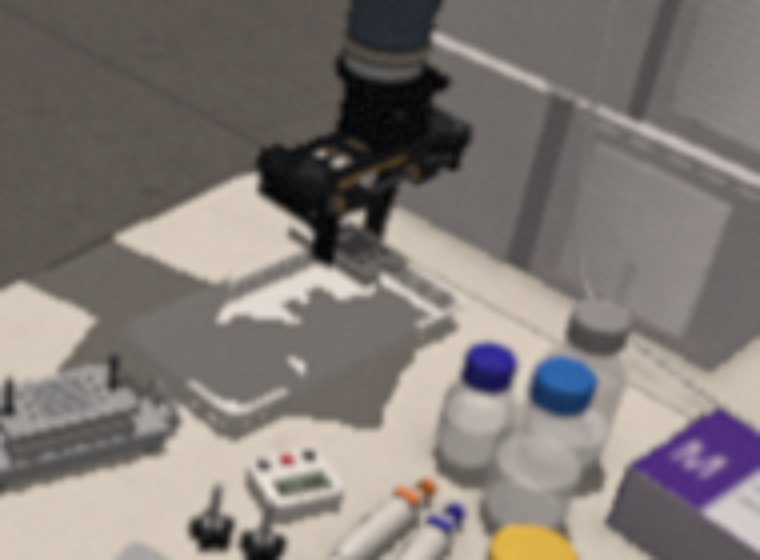

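View pics/w9.png

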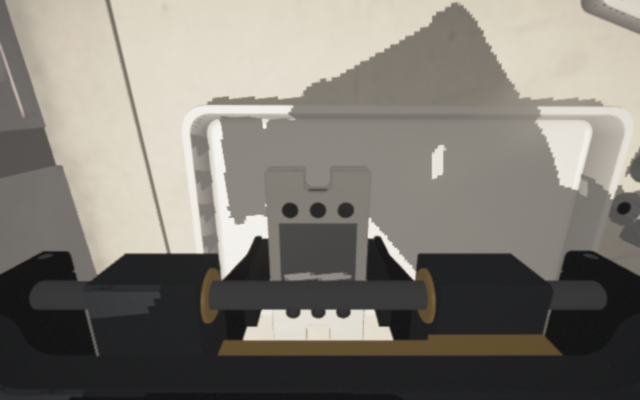

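Run:
```python
from rect import *
from scipy.spatial.transform import Rotation as R
o=get_obs();print(o["position"])
c=pickle.load(open("w9.pkl","rb"));X=cloud(c)
s=np.array([.519,.289]);ey=np.array([.0785,.9969]);ex=np.array([.9969,-.0785])
for p in [(300,112),(450,112),(205,150),(205,230),(610,150)]:
    q=X[p[1],p[0]];print(p,q.round(4),"tray xy",((q[:2]-s)@ex).round(4),((q[:2]-s)@ey).round(4))
# profile down column 250 and along row 200
for v in range(100,135,3):
    q=X[v,440];print(v,q[2].round(4),((q[:2]-s)@ex).round(4),end=" | ")
print()
for u in range(180,245,5):
    q=X[190,u];print(u,q[2].round(4),((q[:2]-s)@ey).round(4),end=" | ")
```

```text
[0.52298589 0.34875814 0.07067878]
(300, 112) [0.5975 0.3529 0.0246] tray xy 0.0732 0.0698
(450, 112) [0.5897 0.2586 0.0231] tray xy 0.0729 -0.0248
(205, 150) [0.577  0.4223 0.0087] tray xy 0.0473 0.1374
(205, 230) [0.5217 0.429  0.0199] tray xy -0.0083 0.1398
(610, 150) [0.5559 0.1479 0.0178] tray xy 0.0479 -0.1378
100 0.0003 0.0802 | 103 0.0001 0.0782 | 106 0.0242 0.0766 | 109 0.0247 0.0748 | 112 0.0236 0.0729 | 115 0.021 0.071 | 118 0.0089 0.0685 | 121 0.0019 0.0661 | 124 0.0037 0.0642 | 127 0.0028 0.0621 | 130 0.003 0.06 | 133 0.0029 0.058 | 
180 0.0002 0.1626 | 185 0.0003 0.1587 | 190 0.0248 0.1448 | 195 0.0232 0.1421 | 200 0.0204 0.1397 | 205 0.0136 0.1388 | 210 0.0069 0.1376 | 215 0.0031 0.1352 | 220 0.0021 0.1318 | 225 0.0016 0.1283 | 230 0.0017 0.1245 | 235 0.0031 0.1204 | 240 0.003 0.1167 |
```

The tray frame is confirmed, with rims at +77 and +145 mm as expected. Lowering cassette 1.

Request:
step_arm(slide=[[0.01,0,-0.15],[0.01,0,-0.3],[0.01,0,-0.43],[0.01,0,-0.52],[0.01,0,-0.57],[0.01,0,-0.6],[0.01,0,-0.62],[0.01,0,-0.625],[0.01,0,-0.63],[0.01,0,-0.635],[0.01,0,-0.635]], turn=[[0,0,0],[0,0,0],[0,0,0],[0,0,0],[0,0,0],[0,0,0],[0,0,0],[0,0,0],[0,0,0],[0,0,0],[0,0,0]])

```text
time: 21.0
position: [0.5241, 0.3491, 0.0075]
tool_rot: [0.519, 0.48, -0.519, 0.48]
ft_force: [0.3, -0.8, -2.3]
grip_width: 0.0515
```

```bash
python3 -c "
from rig import get_obs
o=get_obs();print(o['position'],o['ft_force'])"
```

```text
[0.52409395 0.34909324 0.00749437] [ 0.26538418 -0.84570684 -2.30214273]
```

Request:
step_arm(slide=[[0,0,-0.005],[0,0,-0.01],[0,0,-0.015],[0,0,-0.018],[0,0,-0.018]], turn=[[0,0,0],[0,0,0],[0,0,0],[0,0,0],[0,0,0]])

```text
time: 21.5
position: [0.524, 0.349, 0.0054]
tool_rot: [-0.519, -0.48, 0.519, -0.48]
ft_force: [0.9, -0.2, -1.7]
grip_width: 0.0518
```

Request:
step_arm(slide=[[0,0,-0.003],[0,0,-0.006],[0,0,-0.008],[0,0,-0.008]], turn=[[0,0,0],[0,0,0],[0,0,0],[0,0,0]])

```text
time: 21.9
position: [0.524, 0.349, 0.0054]
tool_rot: [0.519, 0.48, -0.519, 0.48]
ft_force: [-1.2, 0.1, 5.1]
grip_width: 0.0516
```

Seated at +5 N. Releasing and going back to the stack.

Request:
step_arm(slide=[[0,0,0.008],[0,0,0.008],[0,0,0.008],[0,0,0.008]], turn=[[0,0,0],[0,0,0],[0,0,0],[0,0,0]], jaw=0.8)

```text
time: 22.3
position: [0.524, 0.3491, 0.0052]
tool_rot: [0.519, 0.48, -0.519, 0.48]
ft_force: [0.9, 0.9, -0.1]
grip_width: 0.0685
```

Request:
step_arm(slide=[[0,0,0.1],[0,0,0.4],[0,0,0.8],[0,-0.2,1],[0,-0.6,1],[-0.05,-1,1]], turn=[[0,0,0],[0,0,0],[0,0,0],[0,0,0.02],[0,0,0.04],[0,0,0.06]])

```text
time: 22.9
position: [0.5206, 0.2489, 0.1075]
tool_rot: [0.419, 0.569, -0.417, 0.572]
ft_force: [0.3, -0.5, -0.3]
grip_width: 0.0698
```

Request:
step_arm(slide=[[0,-0.3,0.1],[-0.05,-0.6,0.2],[-0.1,-0.85,0.3],[-0.1,-1,0.35]], turn=[[0,0,0.022],[0,0,0.044],[0,0,0.066],[0,0,0.088]], jaw=1)

```text
time: 23.3
position: [0.5085, 0.1473, 0.1419]
tool_rot: [0.247, 0.662, -0.247, 0.663]
ft_force: [0.7, -0.1, -0.9]
grip_width: 0.0857
```

Request:
step_arm(slide=[[0,-0.35,0],[-0.05,-0.7,0],[-0.12,-1,0],[-0.12,-1,0],[-0.12,-1,0]], turn=[[0,0,0.022],[0,0,0.044],[0,0,0.0623],[0,0,0.0623],[0,0,0.0623]])

```text
time: 23.8
position: [0.4972, 0.0486, 0.141]
tool_rot: [0.117, 0.697, -0.116, 0.698]
ft_force: [0.6, 0.5, -0.1]
grip_width: 0.0873
```

Run:
```python
from rect import *
from scipy.spatial.transform import Rotation as R
o=get_obs();M=R.from_quat(o["tool_rot"]).as_matrix();print(o["position"],M[:,2],M[:,0],o["time"])
c=vision.camera("side");cv2.imwrite("pics/s10.png",cv2.resize(c["image"][110:250,260:450,::-1],None,fx=4,fy=4))
print("c1",rect(c,.5237,.3488,.08,.017,.003)); print("p2",rect(c,.4957,.03,.08,.048,.003))
c=vision.camera("wrist");cv2.imwrite("pics/w10.png",c["image"][:,:,::-1])
print("p2",rect(c,.4957,.03,.08,.048,.003))
```

```text
[0.49721749 0.04858316 0.14104047] [ 9.45684151e-01 -3.25085687e-01  8.84454760e-04] [ 1.01189978e-03  2.22966760e-04 -9.99999463e-01] 23.8
c1 (132, np.float64(0.0153), ((525.4363403320312, 346.485595703125), (52.5932731628418, 98.99418640136719), 85.79942321777344))
p2 (381, np.float64(0.0484), ((495.22760009765625, 27.246875762939453), (113.10785675048828, 67.15914154052734), 72.16658020019531))
p2 (8068, np.float64(0.0479), ((496.1855163574219, 30.053417205810547), (111.09710693359375, 62.06024169921875), 70.91007232666016))
```

View pics/s10.png

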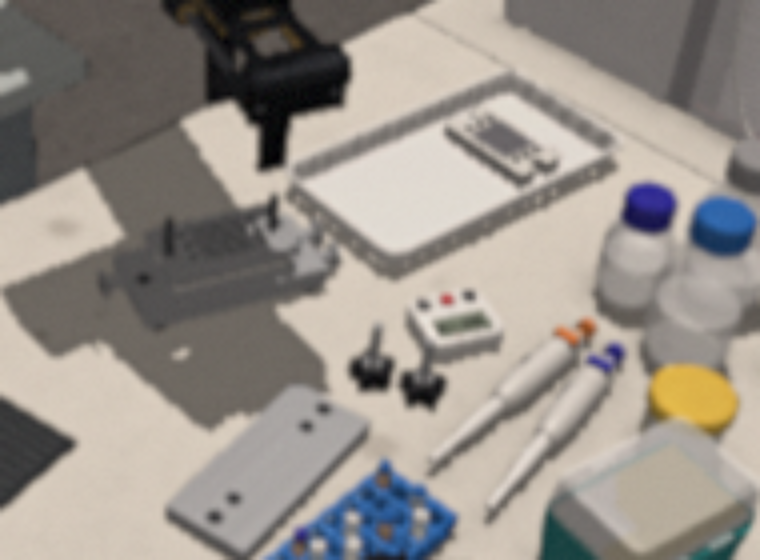

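View pics/w10.png

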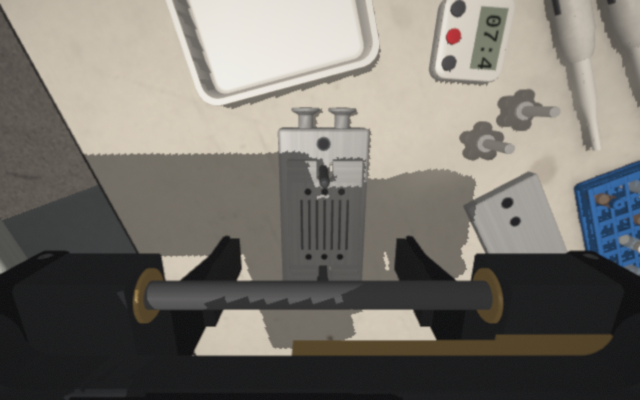

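Cassette 1 lies flat in the tray at (0.525,0.346) at 85.8°. Plate 2 is at (0.496,0.030) at 70.9°, the same as plate 1 was. Gripping plate 2.

Request:
step_arm(slide=[[-0.015,-0.19,0],[-0.015,-0.19,-0.1],[-0.015,-0.19,-0.4],[-0.015,-0.19,-0.6],[-0.015,-0.19,-0.75],[-0.015,-0.19,-0.85],[-0.015,-0.19,-0.85]], turn=[[0,0,0],[0,0,0],[0,0,0],[0,0,0],[0,0,0],[0,0,0],[0,0,0]])

```text
time: 24.6
position: [0.4946, 0.031, 0.054]
tool_rot: [0.115, 0.699, -0.115, 0.697]
ft_force: [0.1, 0.5, 0.5]
grip_width: 0.0871
```

Request:
step_arm(slide=[[0,-0.005,-0.06],[0,-0.005,-0.12],[0,-0.005,-0.14],[0,-0.005,-0.14],[0,-0.005,-0.14]], turn=[[0,0,0],[0,0,0],[0,0,0],[0,0,0],[0,0,0]])

```text
time: 25.1
position: [0.4956, 0.0294, 0.0417]
tool_rot: [0.115, 0.697, -0.115, 0.698]
ft_force: [0.7, -0.0, 0.4]
grip_width: 0.0867
```

Request:
step_arm(slide=[[0.003,0.005,-0.02],[0.003,0.005,-0.02],[0.003,0.005,-0.02]], turn=[[0,0,0],[0,0,0],[0,0,0]])

```text
time: 25.4
position: [0.4958, 0.03, 0.0395]
tool_rot: [0.115, 0.698, -0.115, 0.698]
ft_force: [-0.1, 0.3, 0.1]
grip_width: 0.0869
```

Request:
step_arm(slide=[[0,0,0],[0,0,0],[0,0,0],[0,0,0],[0,0,0],[0,0,0],[0,0,0],[0,0,0]], turn=[[0,0,0],[0,0,0],[0,0,0],[0,0,0],[0,0,0],[0,0,0],[0,0,0],[0,0,0]], jaw=0, newtons=40)

```text
time: 26.2
position: [0.4961, 0.03, 0.0395]
tool_rot: [0.115, 0.697, -0.115, 0.698]
ft_force: [1.5, -0.5, -0.6]
grip_width: 0.0611
```

Request:
step_arm(slide=[[0,0,0.05],[0,0,0.12],[0,0,0.22],[0,0,0.4],[0,0,0.65],[0,0,0.9],[0,0,1],[0,0,1],[0,0,1]], turn=[[0,0,0],[0,0,0],[0,0,0],[0,0,0],[0,0,0],[0,0,0],[0,0,0],[0,0,0],[0,0,0]])

```text
time: 27.1
position: [0.4951, 0.0302, 0.1391]
tool_rot: [0.115, 0.698, -0.115, 0.697]
ft_force: [-1.0, 0.3, -3.9]
grip_width: 0.0616
```

Run:
```python
from rect import *
o=get_obs();print(o["position"],o["ft_force"],o["moment"],o["grip_width"])
c=vision.camera("side");cv2.imwrite("pics/s11.png",cv2.resize(c["image"][90:230,230:420,::-1],None,fx=4,fy=4))
print("p1",rect(c,.513,-.285,.09,.0135,.003))
```

```text
[0.49509725 0.0301619  0.13910889] [-1.00999728  0.2625202  -3.89484992] [-0.01698835  0.03881041  0.00719299] 0.061643784205751104
p1 (587, np.float64(0.0136), ((512.0861206054688, -286.2183837890625), (64.39146423339844, 113.24424743652344), 13.715380668640137))
```

View pics/s11.png

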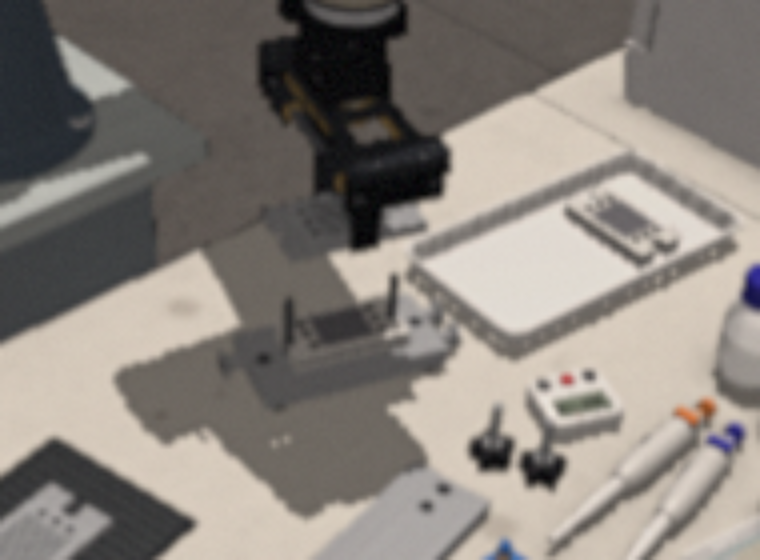

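Plate 2 is lifted clear and level, with only cassette 2 left on the block. Carrying it to the mat above plate 1.

Request:
step_arm(slide=[[0,-0.15,0],[0,-0.4,0],[0,-0.7,0],[0.05,-1,0]], turn=[[0,0,0],[0,0,0.01],[0,0,0.02],[0,0,0.03]])

```text
time: 27.55
position: [0.4989, -0.0701, 0.1378]
tool_rot: [0.049, 0.707, -0.048, 0.704]
ft_force: [-0.3, 0.5, -3.0]
grip_width: 0.0615
```

Request:
step_arm(slide=[[0,-0.35,0],[0,-0.7,0],[0.05,-1,0]], turn=[[0,0,0.01],[0,0,0.02],[0,0,0.03]])

```text
time: 27.85
position: [0.5041, -0.171, 0.1377]
tool_rot: [-0.017, 0.708, 0.019, 0.706]
ft_force: [0.8, -0.1, -3.7]
grip_width: 0.0616
```

Request:
step_arm(slide=[[0,-0.35,0],[0.03,-0.7,0],[0.07,-0.9,0],[0.07,-1,0],[0.07,-1,0],[0.07,-1,0]], turn=[[0,0,0.01],[0,0,0.02],[0,0,0.025],[0,0,0.025],[0,0,0.025],[0,0,0.025]])

```text
time: 28.45
position: [0.5116, -0.2683, 0.1384]
tool_rot: [-0.071, 0.704, 0.074, 0.703]
ft_force: [-0.7, -0.3, -4.2]
grip_width: 0.0616
```

Run:
```python
from rect import *
o=get_obs();print(o["position"],o["tool_rot"],o["ft_force"],o["moment"],o["grip_width"])
c=vision.camera("wrist");cv2.imwrite("pics/w12.png",c["image"][:,:,::-1])
```

```text
[ 0.51163096 -0.26828353  0.13835047] [-0.07148028  0.70423749  0.07369912  0.70250165] [-0.69047029 -0.3244622  -4.15379603] [-0.02757078  0.02199611 -0.04204872] 0.06155803100530021
```

View pics/w12.png

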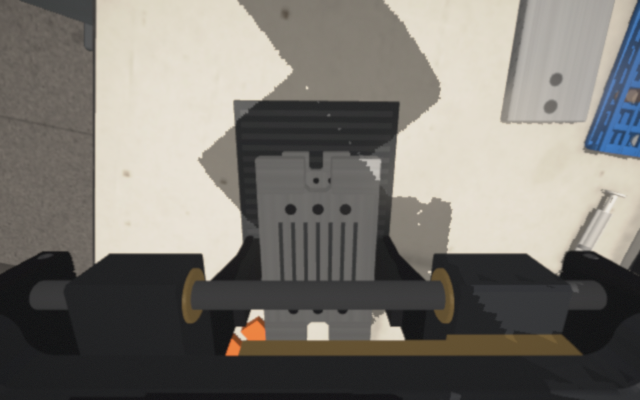

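Request:
step_arm(slide=[[0.005,-0.08,0],[0.005,-0.15,-0.2],[0.005,-0.15,-0.5],[0.005,-0.15,-0.8],[0.005,-0.15,-1],[0.005,-0.15,-1],[0.005,-0.15,-1],[0.005,-0.15,-1]], turn=[[0,0,0],[0,0,0],[0,0,0],[0,0,0],[0,0,0],[0,0,0],[0,0,0],[0,0,0]])

```text
time: 29.3
position: [0.5144, -0.2856, 0.0409]
tool_rot: [-0.074, 0.703, 0.072, 0.704]
ft_force: [-0.5, 0.1, -3.6]
grip_width: 0.0611
```

Run:
```python
from rect import *
from scipy.spatial.transform import Rotation as R
o=get_obs();print(o["position"],o["tool_rot"],o["ft_force"])
c=vision.camera("side");cv2.imwrite("pics/s13.png",cv2.resize(c["image"][170:280,160:310,::-1],None,fx=5,fy=5))
```

```text
[ 0.51439278 -0.28560436  0.04086695] [-0.07366467  0.70260219  0.07212408  0.70407513] [-0.45286171  0.07423314 -3.58069065]
```

View pics/s13.png

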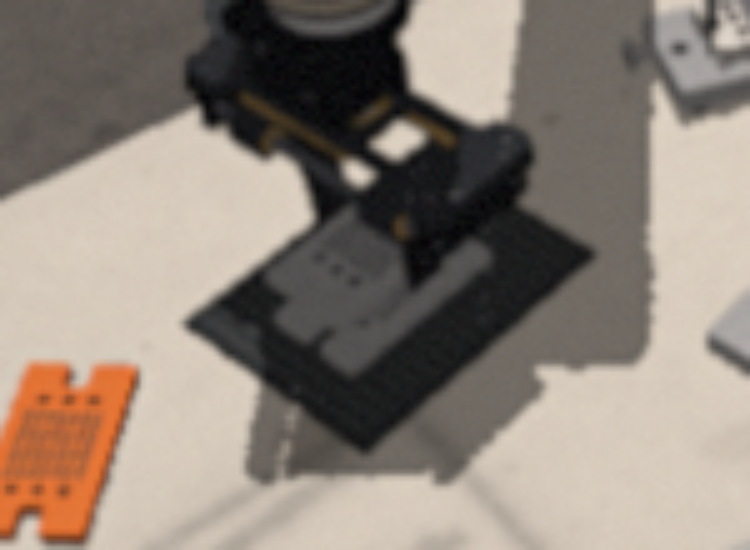

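Plate 2 is right above plate 1 and parallel to it. Lowering to just above contact.

Request:
step_arm(slide=[[0,0.003,-0.1],[0,0.003,-0.16],[0,0.003,-0.2],[0,0.003,-0.225],[0,0.003,-0.24],[0,0.003,-0.24],[0,0.003,-0.24]], turn=[[0,0,0],[0,0,0],[0,0,0],[0,0,0],[0,0,0],[0,0,0],[0,0,0]])

```text
time: 30.05
position: [0.5134, -0.2847, 0.0155]
tool_rot: [-0.073, 0.703, 0.073, 0.703]
ft_force: [0.0, -0.0, -3.1]
grip_width: 0.0615
```

Request:
step_arm(slide=[[-0.003,-0.003,-0.004],[-0.003,-0.003,-0.008],[-0.003,-0.003,-0.012],[-0.003,-0.003,-0.012],[-0.003,-0.003,-0.012]], turn=[[0,0,0],[0,0,0],[0,0,0],[0,0,0],[0,0,0]])

```text
time: 30.55
position: [0.5131, -0.2851, 0.0145]
tool_rot: [-0.073, 0.703, 0.073, 0.703]
ft_force: [0.1, 0.4, -1.2]
grip_width: 0.0614
```

Request:
step_arm(slide=[[0,0,-0.003],[0,0,-0.006],[0,0,-0.006]], turn=[[0,0,0],[0,0,0],[0,0,0]])

```text
time: 30.85
position: [0.513, -0.2851, 0.0145]
tool_rot: [-0.073, 0.703, 0.073, 0.703]
ft_force: [-1.8, 0.9, 6.2]
grip_width: 0.0614
```

Seated at +6 N. Releasing and heading back to the block.

Request:
step_arm(slide=[[0,0,0.008],[0,0,0.008],[0,0,0.008],[0,0,0.008]], turn=[[0,0,0],[0,0,0],[0,0,0],[0,0,0]], jaw=0.9)

```text
time: 31.25
position: [0.5131, -0.285, 0.0143]
tool_rot: [-0.073, 0.703, 0.073, 0.703]
ft_force: [-0.6, -0.2, 0.2]
grip_width: 0.0776
```

Request:
step_arm(slide=[[0,0,0.1],[0,0,0.4],[0,0,0.8],[0,0.2,1],[0,0.7,1],[-0.05,1,1]], turn=[[0,0,0],[0,0,0],[0,0,0],[0,0,0],[0,0,-0.01],[0,0,-0.02]], jaw=1)

```text
time: 31.85
position: [0.5083, -0.1831, 0.1161]
tool_rot: [-0.028, 0.706, 0.027, 0.707]
ft_force: [-1.6, 0.5, 0.0]
grip_width: 0.0871
```

Request:
step_arm(slide=[[0,0.4,0.1],[-0.05,0.8,0.2],[-0.07,1,0.2],[-0.07,1,0.2]], turn=[[0,0,-0.02],[0,0,-0.04],[0,0,-0.065],[0,0,-0.065]])

```text
time: 32.25
position: [0.5001, -0.0822, 0.1354]
tool_rot: [0.115, 0.698, -0.114, 0.698]
ft_force: [-0.4, -0.1, -0.2]
grip_width: 0.0872
```

Request:
step_arm(slide=[[-0.01,0.4,0],[-0.02,0.8,0],[-0.05,1,0],[-0.05,1,0]], turn=[[0,0,0],[0,0,0],[0,0,0],[0,0,0]])

```text
time: 32.65
position: [0.4956, 0.0164, 0.1347]
tool_rot: [0.114, 0.698, -0.114, 0.698]
ft_force: [0.2, -0.5, -1.0]
grip_width: 0.0872
```

Run:
```python
from rect import *
from scipy.spatial.transform import Rotation as R
o=get_obs();print(o["position"],o["tool_rot"],o["time"])
c=vision.camera("side");cv2.imwrite("pics/s14.png",cv2.resize(c["image"][140:300,150:390,::-1],None,fx=3.3,fy=3.3))
print("pile",rect(c,.513,-.285,.09,.0235,.003)); print("c2",rect(c,.4957,.03,.08,.038,.003))
c=vision.camera("wrist");cv2.imwrite("pics/w14.png",c["image"][:,:,::-1])
print("c2",rect(c,.4957,.03,.08,.038,.003))
```

```text
[0.49555651 0.01638771 0.13465591] [ 0.11369503  0.69807958 -0.11364121  0.69774208] 32.65
pile (597, np.float64(0.0237), ((512.4924926757812, -286.477294921875), (63.72618865966797, 113.7557144165039), 12.624288558959961))
c2 (289, np.float64(0.0385), ((493.6261901855469, 29.339122772216797), (101.32202911376953, 54.45369338989258), 69.66365814208984))
c2 (6649, np.float64(0.0379), ((494.5223083496094, 30.564678192138672), (100.01488494873047, 52.04180145263672), 71.12946319580078))
```

View pics/s14.png

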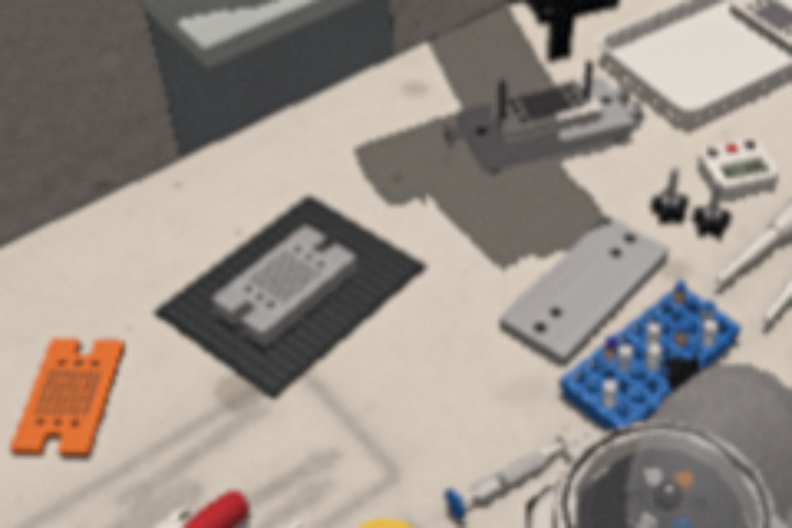

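View pics/w14.png

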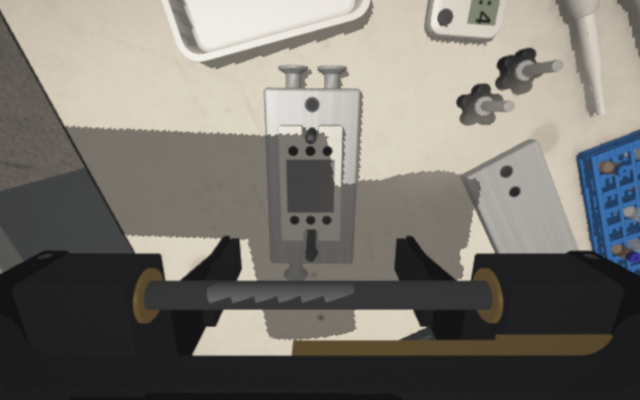

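The pile is squared: top at 23.7 mm, 114 x 64 mm, centre matching plate 1. Cassette 2 is at (0.4945,0.0305) at 71°. Descending for it.

Request:
step_arm(slide=[[-0.01,0.14,0],[-0.01,0.14,-0.1],[-0.01,0.14,-0.4],[-0.01,0.14,-0.7],[-0.01,0.14,-0.9],[-0.01,0.14,-0.97],[-0.01,0.14,-0.97],[-0.01,0.14,-0.97]], turn=[[0,0,0],[0,0,0],[0,0,0],[0,0,0],[0,0,0],[0,0,0],[0,0,0],[0,0,0]])

```text
time: 33.55
position: [0.4955, 0.0287, 0.0378]
tool_rot: [0.115, 0.697, -0.116, 0.698]
ft_force: [-0.6, 0.2, 0.2]
grip_width: 0.0871
```

Request:
step_arm(slide=[[0,0,0],[0,0,0]], turn=[[0,0,0],[0,0,0]])

```text
time: 33.75
position: [0.4957, 0.0289, 0.0384]
tool_rot: [0.115, 0.697, -0.115, 0.698]
ft_force: [-0.9, 0.2, 0.2]
grip_width: 0.0869
```

Request:
step_arm(slide=[[-0.01,0.015,-0.06],[-0.01,0.015,-0.1],[-0.01,0.015,-0.115],[-0.01,0.015,-0.115],[-0.01,0.015,-0.115]], turn=[[0,0,0],[0,0,0],[0,0,0],[0,0,0],[0,0,0]])

```text
time: 34.25
position: [0.494, 0.0305, 0.0258]
tool_rot: [0.115, 0.698, -0.115, 0.698]
ft_force: [-0.4, -0.2, -0.4]
grip_width: 0.0869
```

Request:
step_arm(slide=[[0,0,0],[0,0,0],[0,0,0],[0,0,0],[0,0,0],[0,0,0],[0,0,0],[0,0,0]], turn=[[0,0,0],[0,0,0],[0,0,0],[0,0,0],[0,0,0],[0,0,0],[0,0,0],[0,0,0]], jaw=0, newtons=20)

```text
time: 35.05
position: [0.4942, 0.0305, 0.026]
tool_rot: [0.115, 0.697, -0.115, 0.698]
ft_force: [0.5, 0.1, 0.6]
grip_width: 0.0519
```

Request:
step_arm(slide=[[0,0,0.05],[0,0,0.12],[0,0,0.22],[0,0,0.4],[0,0,0.65],[0,0,0.9],[0,0,1],[0,0,1],[0,0,1]], turn=[[0,0,0],[0,0,0],[0,0,0],[0,0,0],[0,0,0],[0,0,0],[0,0,0],[0,0,0],[0,0,0]])

```text
time: 35.95
position: [0.4935, 0.0306, 0.1257]
tool_rot: [0.115, 0.698, -0.115, 0.697]
ft_force: [-1.1, 0.1, -1.0]
grip_width: 0.0521
```

Run:
```python
from rect import *
o=get_obs();print(o["position"],o["ft_force"],o["moment"],o["grip_width"])
c=vision.camera("side");cv2.imwrite("pics/s15.png",cv2.resize(c["image"][90:230,230:420,::-1],None,fx=4,fy=4))
```

```text
[0.49345859 0.03062664 0.12572169] [-1.13290547  0.09762231 -0.95564957] [ 5.68542333e-05  2.24548741e-02 -3.92627325e-02] 0.05211420263390533
```

View pics/s15.png

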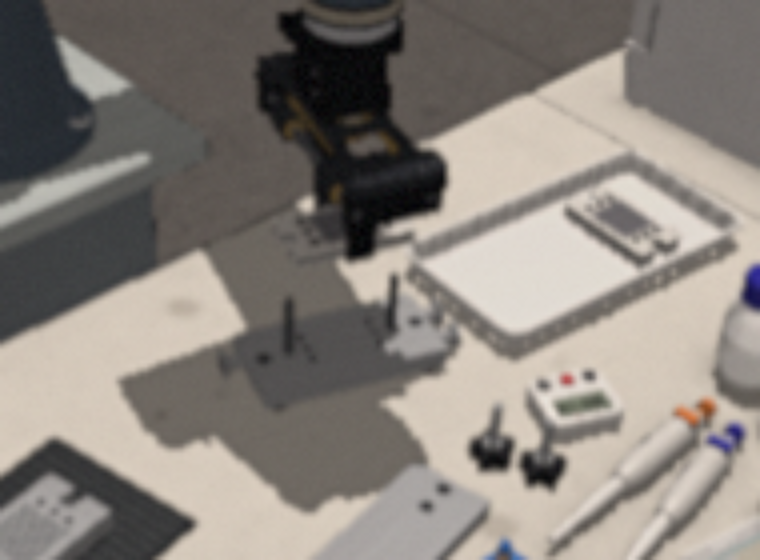

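Request:
step_arm(slide=[[0,0.1,0.1],[0,0.3,0.2],[0.05,0.55,0.2],[0.08,0.8,0.2],[0.1,1,0.2]], turn=[[0,0,-0.02],[0,0,-0.042],[0,0,-0.064],[0,0,-0.086],[0,0,-0.108]])

```text
time: 36.5
position: [0.5032, 0.1316, 0.1445]
tool_rot: [0.342, 0.619, -0.343, 0.618]
ft_force: [-0.3, 0.9, -0.8]
grip_width: 0.0519
```

Request:
step_arm(slide=[[0,0.25,0],[0.05,0.5,0],[0.1,0.75,0],[0.1,0.95,0],[0.1,0.99,0],[0.1,0.99,0],[0.1,0.99,-0.3],[0.1,0.99,-0.7],[0.1,0.99,-0.9],[0.1,0.99,-0.9],[0.1,0.99,-0.9]], turn=[[0,0,-0.022],[0,0,-0.044],[0,0,-0.066],[0,0,-0.088],[0,0,-0.1023],[0,0,-0.1023],[0,0,-0.1023],[0,0,-0.1023],[0,0,-0.1023],[0,0,-0.1023],[0,0,-0.1023]])

```text
time: 37.6
position: [0.5137, 0.229, 0.0554]
tool_rot: [-0.519, -0.48, 0.52, -0.48]
ft_force: [0.2, 0.1, -1.2]
grip_width: 0.0519
```

Run:
```python
from rect import *
from scipy.spatial.transform import Rotation as R
o=get_obs();M=R.from_quat(o["tool_rot"]).as_matrix();print(o["position"],M[:,2],M[:,0],o["time"],o["ft_force"],o["moment"])
c=vision.camera("side");cv2.imwrite("pics/s16.png",cv2.resize(c["image"][80:220,290:480,::-1],None,fx=4,fy=4))
c=vision.camera("wrist");cv2.imwrite("pics/w16.png",c["image"][:,:,::-1])
```

```text
[0.51372933 0.22899276 0.0553807 ] [-7.79746090e-02 -9.96955197e-01  5.43045459e-04] [-1.63392231e-03 -4.16909642e-04 -9.99998578e-01] 37.6 [ 0.21492527  0.14556983 -1.23308697] [0.07639668 0.04534181 0.006967  ]
```

View pics/s16.png

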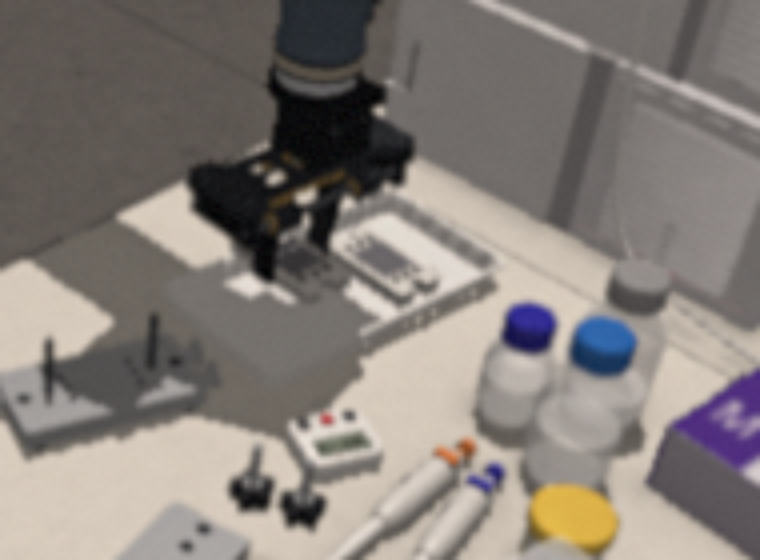

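View pics/w16.png

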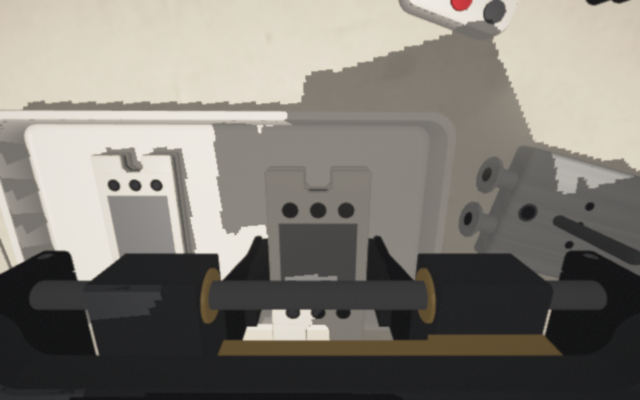

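Cassette 2 is aligned beside cassette 1 with a clear gap (left cassette at columns 93-185, the held one at 266-370). Lowering it.

Request:
step_arm(slide=[[0.003,0,-0.15],[0.003,0,-0.28],[0.003,0,-0.37],[0.003,0,-0.43],[0.003,0,-0.46],[0.003,0,-0.48],[0.003,0,-0.49],[0.003,0,-0.495],[0.003,0,-0.495],[0.003,0,-0.495]], turn=[[0,0,0],[0,0,0],[0,0,0],[0,0,0],[0,0,0],[0,0,0],[0,0,0],[0,0,0],[0,0,0],[0,0,0]])

```text
time: 38.7
position: [0.5145, 0.2296, 0.0067]
tool_rot: [0.519, 0.48, -0.519, 0.48]
ft_force: [-0.8, 0.2, -1.3]
grip_width: 0.0518
```

Request:
step_arm(slide=[[0,0,-0.005],[0,0,-0.01],[0,0,-0.015],[0,0,-0.018],[0,0,-0.018]], turn=[[0,0,0],[0,0,0],[0,0,0],[0,0,0],[0,0,0]])

```text
time: 39.2
position: [0.5145, 0.2296, 0.0053]
tool_rot: [0.519, 0.48, -0.519, 0.48]
ft_force: [-0.9, 0.5, 5.0]
grip_width: 0.0522
```

Seated at +5 N. Releasing and retreating straight up.

Request:
step_arm(slide=[[0,0,0.003],[0,0,0.003],[0,0,0.003],[0,0,0.003]], turn=[[0,0,0],[0,0,0],[0,0,0],[0,0,0]], jaw=0.8)

```text
time: 39.6
position: [0.5142, 0.2295, 0.0048]
tool_rot: [-0.519, -0.48, 0.519, -0.48]
ft_force: [-0.0, -0.2, 1.1]
grip_width: 0.0684
```

Request:
step_arm(slide=[[0,0,0.1],[0,0,0.4],[0,0,0.8],[0,0,1],[0,0,1]], turn=[[0,0,0],[0,0,0],[0,0,0],[0,0,0],[0,0,0]])

```text
time: 40.1
position: [0.5168, 0.2302, 0.1088]
tool_rot: [0.522, 0.479, -0.517, 0.481]
ft_force: [-0.3, 0.3, -0.4]
grip_width: 0.0698
```

Request:
step_arm(slide=[[0,-0.2,0.4],[0,-0.6,0.8],[0,-1,1],[0,-1,1],[0,-1,1],[0,-1,1]], turn=[[0,0,0.02],[0,0,0.04],[0,0,0.06],[0,0,0.08],[0,0,0.1],[0,0,0.1]])

```text
time: 40.7
position: [0.5137, 0.129, 0.2046]
tool_rot: [0.346, 0.617, -0.346, 0.616]
ft_force: [1.0, 0.3, 0.3]
grip_width: 0.0697
```

Run:
```python
from rect import *
o=get_obs();print(o["position"],o["time"],o["ft_force"])
c=vision.camera("side");cv2.imwrite("pics/s17.png",cv2.resize(c["image"][110:310,120:440,::-1],None,fx=2.5,fy=2.5,interpolation=cv2.INTER_CUBIC))
print("pile",rect(c,.513,-.285,.09,.0235,.003)); print("c1",rect(c,.5237,.3488,.07,.017,.003));print("c2",rect(c,.5143,.229,.07,.017,.003))
c=vision.camera("wrist");cv2.imwrite("pics/w17.png",c["image"][:,:,::-1])
print("c1",rect(c,.5237,.3488,.07,.017,.003));print("c2",rect(c,.5143,.229,.07,.017,.003))
```

```text
[0.51370575 0.1289857  0.20460898] 40.7 [1.02599943 0.3314666  0.34800369]
pile (595, np.float64(0.0236), ((511.78955078125, -286.557861328125), (65.97914123535156, 112.78437805175781), 11.159765243530273))
c1 (145, np.float64(0.0154), ((526.6102294921875, 345.16217041015625), (53.08867263793945, 101.3798828125), 86.9085693359375))
c2 (189, np.float64(0.0159), ((514.9514770507812, 226.85556030273438), (50.4911994934082, 98.03583526611328), 82.9669418334961))
c1 (5107, np.float64(0.0165), ((524.099853515625, 348.957763671875), (52.244266510009766, 100.16719055175781), 85.30268096923828))
c2 (4303, np.float64(0.017), ((514.3506469726562, 230.1363525390625), (52.2408447265625, 100.17296600341797), 85.38906860351562))
```

View pics/s17.png

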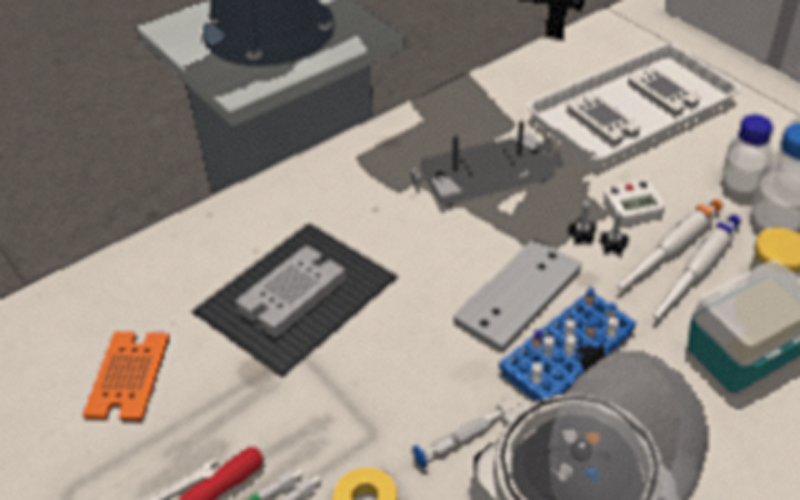

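View pics/w17.png

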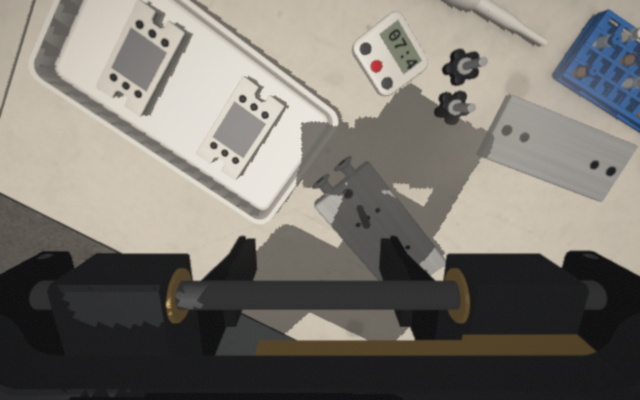

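The last pictures show both cassettes flat and parallel in the tray, the squared plate pile on the mat, a bare block, and everything else in place. Handing in.

```bash
python3 -c "
from rig import hand_in
print(hand_in())"
```

```text
the job is handed in; nothing more can be done
None
```

The filter holder is stripped and the job is handed in at about 41 s. I took the pieces off in order: plate 1, cassette 1, plate 2, cassette 2.

- **Cassettes:** both lie flat and side by side in the white tray. Their centres are at (0.524, 0.349) and (0.514, 0.230), both at 85.3–85.4°. Their tops are at 16.5–17 mm, where 17 mm is expected.
- **Plates:** the two steel plates form one squared-up pile on the mat. The top is at 23.6 mm (23 mm expected), and the outline and centre match those of plate 1 alone.
- **Set-downs:** each piece was lowered in small steps until the wrist read 5–6 N of contact, then released.
- **Bystanders:** in the last pictures everything else I could see is where it was, including the orange look-alike plate.

**Regrip:** my first grip on plate 1 was too low for setting it on the mat. I lifted it about 9 cm, set it straight back on the stack, gripped it higher and carried on.

**Disagreements:** the side camera put the cassettes 2–4 mm off and their tops 1–1.5 mm low compared with the wrist camera. I relied on the closer wrist view, which agreed with the measured tool position to about 1 mm. No check failed.

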